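Tip the salve tins from the tilt tray into the catch pan

ROBOT

A 6-joint arm with a two-finger parallel gripper is mounted at the origin on a cart in front of the work surface, level with it; the furniture and walls round the work are solid. World frame = base frame: x ahead of the robot, y to its left, z up, the work surface at z = 0. Lengths are in m, angles in rad, forces in N, time in s.
With the tool pointing down it reaches from about 0.375 to 0.9 m from the base axis. Payload 3.1 kg.
Tool frame: the origin (TCP) lies at the very end of the fingers, on their centre line; the grasp point (between the pads) lies 19 mm behind it; z points along the fingers, y is the line along which they close (so a half turn about z gives the same grasp; the last joint's range is limited). The gripper opens to 87 mm and grips with 3 to 60 N. Pads are 19 mm wide; open, the fingers measure 117 mm over their backs; the gripper's body (75 mm by 190 mm) begins 51 mm behind the grasp point.
Start: joints at [-0.178, 0.527, 1.433, -0, 1.181, -0.178], TCP at [0.625, 0, 0.223] pointing down, gripper open.
Joint ranges: [-3.08, 3.08], [-0.75, 2.2], [0.22, 2.44], [-1.43, 4.57], [0, 2.65], [-2.85, 2.85]. Speed limits (rad/s): [2.79, 2.79, 3.14, 3.14, 3.14, 3.14].

INTERFACE

Orientations are given as a unit quaternion [x, y, z, w].
In Python, from rig import status, viewer, robot gives the robot as it stands.
- The arm moves only by the tool arm_command, never from a script. Its arguments are lists of equal length, an entry for each row: "delta_rot": the turn, a rotation vector about the tool's x, y, z in degrees, a list of three; "delta_pos": the shift along the tool's x, y, z in m, a list of three; "gripper": the closure, from -1 (fully open) to 1 (shut). In form: {"delta_rot": [[rx, ry, rz], ...], "delta_pos": [[dx, dy, dz], ...], "gripper": [gripper, ...]}. A call has 1 to 12 rows; each row is the pose to reach, as a shift and turn from the pose commanded when the call began, along the tool's axes at that moment; what a row does not reach only later rows make up. A row lasts 1/12 s, in which the tool goes at most 41.7 mm and 7.16 degrees, less where a joint would pass 70% of its speed; a pose out of reach is approached as far as the arm can. A call with a gripper value outside its range is refused whole. The fingers move at their own pace and stop on an object; "grip_force" is the grip in N (left out, the last holds). Time passes only in rows, so rows that repeat a pose let the fingers close. It gives the time, the measured TCP pose, the force, the opening and the grip force at its end, in the units of the state.
- status.get_obs(): the state, without advancing time (a new reading comes with each control period).
- viewer.camera(name): name is "scene" or "side" or "wrist"; returns a dict with "pixels" (400x640x3 uint8, blue, green, red), "fx", "fy", "cx", "cy" (pixels), "pose" (4x4, takes a point from camera to world coordinates); the wrist camera has in their place "mount" (4x4, takes a point from camera to tool coordinates, whose origin is the TCP and whose axes are the flange's). Camera axes: x right, y down, z forward; pixel columns grow to the right and rows downward; lengths in m; the calibration is good to about 2 mm. A picture is of the moment at which its call begins: read the wrist's pose just before it. There is no depth.
- robot.hand_in(): hands the job in; it is judged then, once.
The state is a dict: "time": time; "q": joint angles; "joint_velocities": joint speeds; "joint_torque": joint torques, N m; "position": TCP position; "tool_rot": TCP orientation; "ft_force": force on the tool from outside, world axes, zero at the start; "moment": the same for the moment, N m; "grip_width": finger opening in m; "grip_force": force on a finger pad.
Only numpy, scipy, OpenCV 4.12 (cv2) and the standard library are available. Lean on these libraries where they do the work, as an engineer would, in place of code of your own. Each camera call takes 0.05 s, during which the arm holds its last target. There are 200 camera calls.

TASK

The catch pan is lying upside down: turn it right way up and stand it flat on the table close in front of the tilt tray, with the tray's lip over the inside of the pan. Then raise the tray by its handle until all three salve tins have slid out into the pan, without touching the tins, and lower the tray gently, under control, all the way down and let go. Leave the other things on the table where they are.

Things in the scene. Friction and masses are not known exactly. Their poses are not given: they have to be found in the camera images.
- tray_hinge (a point): Middle of the tilt tray's hinge axis, 110 mm above the table, on the fixed wooden base. Base frame: x along the axis, +y from the hinge to the open lip, z up. The base is 150 mm wide and runs from y = +8 to -216 mm, cheeks up to 120 mm high. The tray runs from y = +40 (open lip) to -200 mm (end wall), 116 mm wide, walls up to 36 mm above the axis.
- tray_lip (a point): Where the middle of the tray's open lip is while the tray is down (fixed to the base, same frame): 40 mm in front of the hinge axis, 115 mm above the table, 32 mm in front of the base. The space below it is free. When the tray is raised the lip dips, to about 70 mm above the table at the end of its swing.
- tray_handle (a point): Middle of the tray's handle: a round steel bar 10 mm thick, 100 mm long, parallel to the hinge axis, on two 8 mm arms 46 mm either side of its middle, 47 mm beyond the end wall. Tray down: 247 mm behind the hinge axis (base -y), 128 mm above the table. It swings with the tray: x along the bar, y towards the lip, z off the tray floor.
- tilt_tray (a joint): Angle of the tilt tray in rad: 0 down (level, as at the start), up to 1.0 (57 degrees) raised by the handle. It falls back by its own weight (0.5 kg) if let go. The tins begin to slide somewhere between 22 and 45 degrees, depending on friction.
- pan_center (a point): Centre of the catch pan (half-way up): square dark steel pan, outside 130 x 130 x 60 mm, walls and floor 6 mm thick, about 0.28 kg, wooden handle. Its z axis points from the open mouth to the floor: up at the start (upside down, centre 30 mm above the table), down when right way up. The handle points along its -y.
- pan_handle (a point): Grasp point of the pan's handle, 97 mm from the pan's centre along the pan's -y, half-way up the pan. The handle is a wooden block 60 mm long (y, from the pan's wall 65 mm to 125 mm from its centre), 24 mm wide (pan x) and 30 mm high (pan z); grip it firmly, the pan's weight turns it in a weak grip. Same axes as pan_center.
- tin_1_center (a point): Centre of a closed round salve tin, 55 mm across, 22 mm high, 0.08 kg, lying in the tilt tray at the start.
- tin_2_center (a point): Centre of the second, like salve tin.
- tin_3_center (a point): Centre of the third, like salve tin.
- tin_1: The first salve tin; origin at the centre of its underside.
- tin_2: The second salve tin; origin at the centre of its underside.
- tin_3: The third salve tin; origin at the centre of its underside.
- catch_pan: The catch pan; origin at the centre of its mouth, axes as pan_center.
- dark_bottle: Bystander: dark square bottle, 37 x 37 x 108 mm, origin under its centre.
- cup: Bystander: white cup, 60 mm across, 52 mm high, origin under its centre.
- matchbox: Bystander: matchbox, 36 x 53 x 15 mm, origin under its centre.
- tincture_press: Fixed obstacle: a screw press 350 mm tall, standing behind and left of the free table in front of the tray; its foot takes up about x 0.57 to 0.77, y 0.02 to 0.24 m. The table between it and the robot is free round x 0.44, y 0.04.
There are look-alikes about, which are no part of the job. Leave any yellow look-alike of the tin_1 alone.

How it is judged:
By the outcome, as a careful person would: the job done as asked, in the order asked, and still so for the second after the job is handed in, with the robot touching nothing.
It also fails if it takes over 72 s, if anything falls off the work surface, if the arm or the gripper's body presses on something with over 40 N, if the wrist force passes 120 N, or if a joint passes its speed limit or range.

## Working session

There is one attempt and no reset: what is moved stays moved. The work goes in short steps, Python scripts to look and compute and a tool call to move; the robot and the scene stay as the last step left them, time stands still between calls to the robot, and variables do not carry over. Pictures are saved under pics/ and viewed, at most 10 in all, crops included, and the job is handed in when it is done.

Besides the shell and the picture viewer there is one more tool, called after "Request:" by a JSON object that holds its "op" and its "data". arm_command: Moves the arm, as the interface text tells. Its arguments: {"type":"object","properties":{"delta_rot":{"type":"array","items":{"type":"array","items":{"type":"number"}}},"delta_pos":{"type":"array","items":{"type":"array","items":{"type":"number"}}},"gripper":{"type":"array","items":{"type":"number"}},"grip_force":{"type":"number"}},"required":["delta_rot","delta_pos","gripper"]}

```bash
ls; mkdir -p pics; python3 - <<'E'
from rig import status, viewer, robot
import cv2,numpy as np
for n in ["scene","side"]:
    c=viewer.camera(n); cv2.imwrite(f"pics/{n}0.png",c["pixels"]); np.savez(f"pics/{n}0.npz",**c)
    print(n,c["fx"],c["fy"],c["cx"],c["cy"],np.round(c["pose"],3).tolist())
o=status.get_obs();print(o)
c=viewer.camera("wrist");cv2.imwrite("pics/wrist0.png",c["pixels"]);print(c["fx"],c["cx"],c["cy"],np.round(c["mount"],4).tolist())
E
```

```text
pics
scene 392.7030113484056 392.7030113484056 312.371761128217 195.76092619529896 [[0.656, -0.348, 0.669, -0.109], [-0.754, -0.302, 0.583, -0.701], [-0.001, -0.888, -0.461, 0.563], [0.0, 0.0, 0.0, 1.0]]
side 384.9236746385228 384.9236746385228 311.2418989577315 197.50436050840025 [[-0.998, -0.052, 0.039, 0.518], [-0.061, 0.54, -0.84, 0.723], [0.023, -0.84, -0.542, 0.638], [0.0, 0.0, 0.0, 1.0]]
{'time': 0.1, 'q': array([-1.78971548e-01,  5.28335822e-01,  1.43351295e+00, -7.75379109e-04,
        1.18115453e+00, -1.78490622e-01]), 'joint_velocities': array([-0.00072798, -0.00012923, -0.00133535,  0.00201699,  0.00147026,
        0.00106171]), 'joint_torque': array([ 1.15821630e+00, -4.42641556e+01, -1.75737083e+01,  3.73739507e-01,
        1.43467700e-01, -9.52760282e-03]), 'position': array([ 6.24521300e-01, -4.01315572e-04,  2.21775503e-01]), 'tool_rot': array([ 7.07172278e-01,  7.07040836e-01, -6.96674955e-04, -3.75051199e-04]), 'ft_force': array([ 0.83711467, -0.58477338, -0.32245065]), 'moment': array([-0.0643729 ,  0.0579888 , -0.04763651]), 'grip_force': 0.0, 'grip_width': 0.08687740448417111}
318.3784039323355 318.6119587589616 197.69760721423083 [[-0.0004, -0.9632, -0.2687, 0.073], [1.0, -0.0004, 0.0001, 0.0], [-0.0002, -0.2687, 0.9632, -0.1622], [0.0, 0.0, 0.0, 1.0]]
```

View pics/scene0.png

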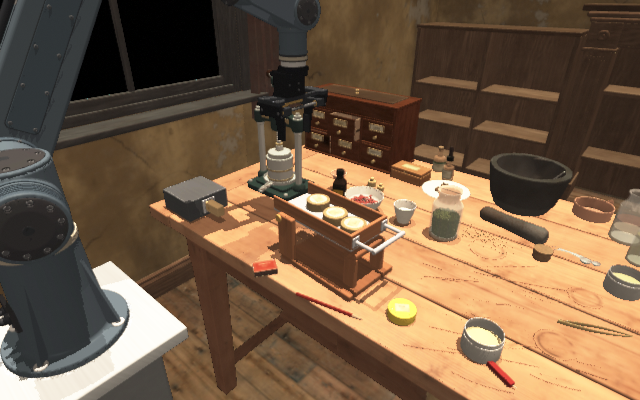

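View pics/side0.png

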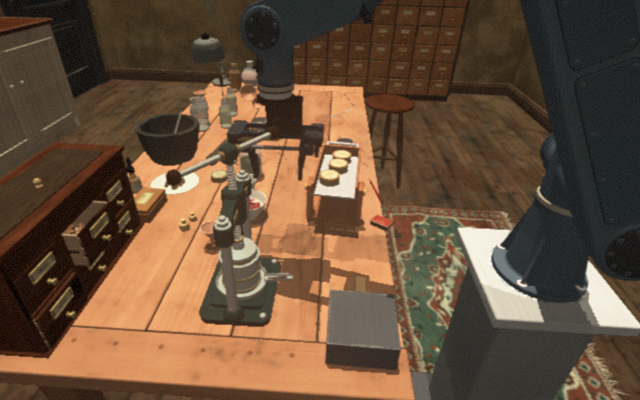

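The scene view shows the upside-down pan at (195,197), with its handle at about (215,210) pointing to the tray. The tray is at (335,225) with tins at (318,201), (335,214) and (352,225), and its steel handle is at (380,238). The only look-alikes are the yellow tin at (401,311), outside the tray, and the grey pot at (483,340). The side view shows the pan at (363,328), the tray at (338,185) and the press at (238,270). The target pan is the dark box at (195,197), so I'll check it close up.

```bash
python3 - <<'E'
import cv2,numpy as np
s=cv2.imread("pics/scene0.png")[168:298,150:410]; cv2.imwrite("pics/c1.png",cv2.resize(s,None,fx=3,fy=3,interpolation=cv2.INTER_CUBIC))
a=cv2.imread("pics/side0.png"); 
b=cv2.resize(a[270:370,315:415],(400,400),interpolation=cv2.INTER_CUBIC); c=cv2.resize(a[130:230,300:400],(400,400),interpolation=cv2.INTER_CUBIC)
cv2.imwrite("pics/c2.png",np.hstack([b,c]))
E
```

```text
(no output)
```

View pics/c1.png

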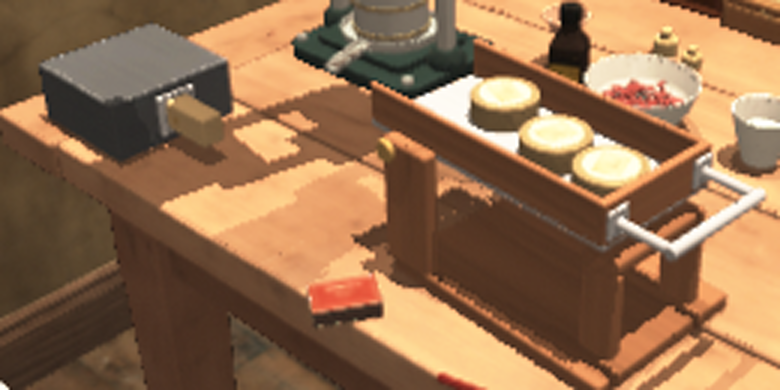

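View pics/c2.png

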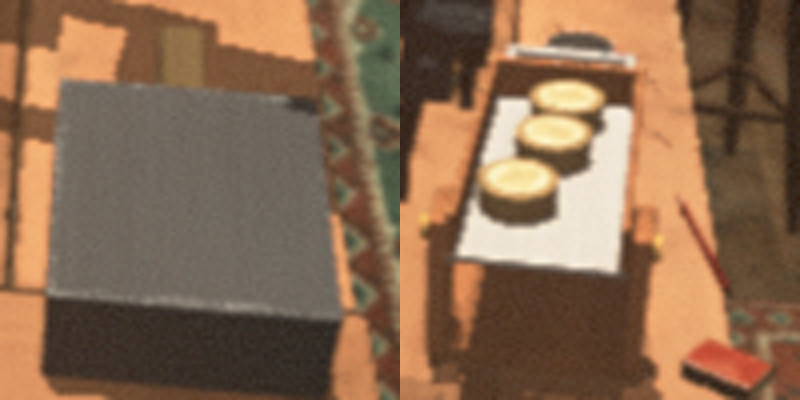

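```bash
cat > h.py <<'E'
import numpy as np
def ray(c,u,v):
    d=np.array([(u-c["cx"])/c["fx"],(v-c["cy"])/c["fy"],1.]); P=c["pose"]; return P[:3,3],P[:3,:3]@d
def onz(c,u,v,z):
    o,d=ray(c,u,v); return o+d*(z-o[2])/d[2]
E
python3 - <<'E'
from h import *
S=dict(np.load("pics/scene0.npz"));D=dict(np.load("pics/side0.npz"))
def p(n,c,L,z): print(n,[np.round(onz(c,*q,z)[:2],3).tolist() for q in L])
p("pan side",D,[(330.5,290),(394.5,294.2),(400,349.5),(327.5,343.7)],.06)
p("pan scene",S,[(163.3,191.3),(200,176.3),(226.7,189.7),(190.7,202.3)],.06)
p("panhandle side (top far end corners)",D,[(355.5,277),(365,277.5)],.045)
p("handle side",D,[(327.5,142.5),(358.8,145.7)],.133)
p("handle scene",S,[(373.3,251.3),(402.3,233)],.128)
p("lip side",D,[(313.7,195.5),(355,198)],.113)
p("lip top scene",S,[(274,196.3),(308.3,182)],.146)
p("knobs side",D,[(305.5,186),(364.5,190)],.11)
p("knob scene",S,[(278.7,217.3)],.11)
E
```

```text
pan side [[0.499, 0.167], [0.371, 0.168], [0.377, 0.296], [0.502, 0.294]]
pan scene [[0.365, 0.272], [0.493, 0.28], [0.489, 0.144], [0.378, 0.157]]
panhandle side (top far end corners) [[0.446, 0.111], [0.425, 0.11]]
handle side [[0.523, -0.381], [0.426, -0.369]]
handle scene [[0.427, -0.388], [0.519, -0.397]]
lip side [[0.55, -0.101], [0.445, -0.1]]
lip top scene [[0.437, -0.11], [0.546, -0.118]]
knobs side [[0.574, -0.151], [0.418, -0.146]]
knob scene [[0.419, -0.141]]
```

The crops confirm the pan: a dark box with its floor up, and its wooden handle pointing at the tray. The tray has its lip toward the pan and its steel handle on the far side. The pan is too low to roll with a horizontal tool, so I'll flip it in two 90° stages, standing it on its edge in between. First I'll check the press's clearance.

```bash
python3 - <<'E'
from h import *
S=dict(np.load("pics/scene0.npz"));D=dict(np.load("pics/side0.npz"))
def p(n,c,L,z): print(n,[np.round(onz(c,*q,z)[:2],3).tolist() for q in L])
p("foot scene corners c1",S,[(248.5,183),(286,197),(308.5,190)],.03)
p("foot side corners",D,[(204,320),(270,322),(278,265)],.02)
p("post scene right bottom",S,[(299,189)],.03)
p("side front post base, right",D,[(231,300),(262,300)],.03)
def tri(a,b):
    o,d=ray(S,*a);q,e=ray(D,*b)
    t=np.linalg.lstsq(np.c_[d,-e],q-o,rcond=None)[0]; x=o+d*t[0];y=q+e*t[1]; return np.round((x+y)/2,3),np.round(np.linalg.norm(x-y),3)
print("lever tip",tri((260,191),(292,276)))
p("matchbox",S,[(265,267)],.015)
p("yellow",S,[(401,311)],.02)
E
python3 - <<'E'
import cv2,numpy as np
a=cv2.imread("pics/side0.png")[140:340,180:420]; b=cv2.imread("pics/scene0.png")[60:210,230:350]
cv2.imwrite("pics/c3.png",np.hstack([cv2.resize(a,(480,400),interpolation=2),cv2.resize(b,(320,400),interpolation=2)]))
E
```

```text
foot scene corners c1 [[0.599, 0.181], [0.609, 0.025], [0.686, 0.006]]
foot side corners [[0.746, 0.229], [0.616, 0.224], [0.622, 0.061]]
post scene right bottom [[0.672, 0.032]]
side front post base, right [[0.702, 0.183], [0.639, 0.178]]
lever tip (array([0.583, 0.108, 0.033]), np.float64(0.002))
matchbox [[0.356, -0.156]]
yellow [[0.43, -0.458]]
```

View pics/c3.png

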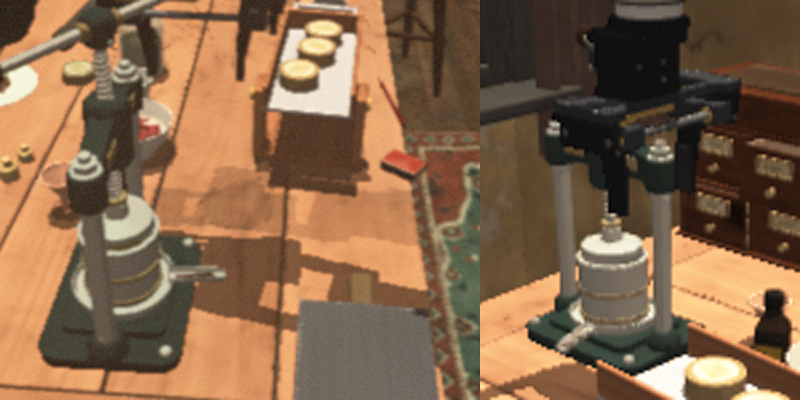

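The press's foot starts at x≈0.60, its spout tip is at (0.583, 0.108, 0.033) and its posts are at x≥0.65, so the handle area of the final pan pose is clear. Next I'll approach the pan's handle with the tool tilted 45°.

Request:
{"op": "arm_command", "data": {"delta_rot": [[0, 4, 0], [0, 8, 0], [0, 12, 0], [0, 16, 0], [0, 21, 0], [0, 26, 0], [0, 31, 0], [0, 36, 0], [0, 40, 0], [0, 43, 0], [0, 45, 0], [0, 45, 0]], "delta_pos": [[0, -0.015, 0.0], [0.005, -0.035, 0.005], [0.01, -0.055, 0.01], [0.018, -0.075, 0.02], [0.026, -0.095, 0.03], [0.033, -0.115, 0.045], [0.039, -0.135, 0.06], [0.045, -0.152, 0.075], [0.05, -0.167, 0.09], [0.052, -0.179, 0.1], [0.053, -0.187, 0.107], [0.053, -0.187, 0.107]], "gripper": [-1, -1, -1, -1, -1, -1, -1, -1, -1, -1, -1, -1]}}

```text
time: 1.15
position: [0.4361, 0.053, 0.1139]
tool_rot: [0.654, 0.651, 0.27, -0.273]
ft_force: [-0.7, 1.7, -1.1]
grip_width: 0.0872
grip_force: 0.0
```

```bash
cat >> h.py <<'E'
from rig import status, viewer, robot
from scipy.spatial.transform import Rotation as Ro
import cv2
def wrist(name=None):
    o=status.get_obs(); c=viewer.camera("wrist"); T=np.eye(4); T[:3,:3]=Ro.from_quat(o["tool_rot"]).as_matrix(); T[:3,3]=o["position"]
    c["pose"]=T@c["mount"]
    if name: cv2.imwrite(f"pics/{name}.png",c["pixels"]); np.savez(f"pics/{name}.npz",**c)
    return c,o
def proj(c,p):
    q=np.linalg.inv(c["pose"])@np.r_[p,1]; return np.round([c["fx"]*q[0]/q[2]+c["cx"],c["fy"]*q[1]/q[2]+c["cy"]],0)
E
python3 - <<'E'
from h import *
c,o=wrist("w1"); print(o["position"].round(4),Ro.from_quat(o["tool_rot"]).as_matrix().round(3).tolist(),o["q"].round(2))
print(proj(c,[.437,.231,.06]),proj(c,[.437,.166,.06]),proj(c,[.437,.128,.045]))
E
```

```text
[0.4361 0.053  0.1139] [[0.006, 1.0, -0.002], [0.705, -0.002, 0.71], [0.71, -0.006, -0.705]] [-0.6   0.69  1.97  0.71  1.12 -1.12]
[319.  94.] [320. 147.] [320. 193.]
```

View pics/w1.png

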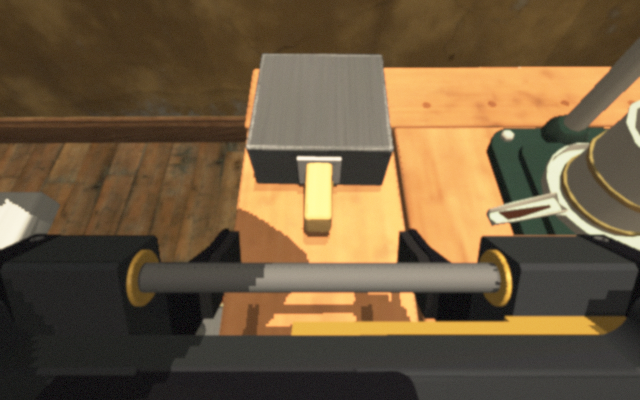

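The wrist view shows the pan's top from (262,55) to (391,152), and the handle's top face from (319,163) to (317,215), centred between the fingers.

```bash
python3 - <<'E'
from h import *
c=dict(np.load("pics/w1.npz"))
for q,z in [((248,148),.06),((391,152),.06),((384,55),.06),((260,55),.06),((318,163),.045),((306,213),.045),((330,213),.045),((306,232),.015),((330,232),.015)]: print(q,onz(c,*q,z).round(4)[:2])
E
```

```text
(248, 148) [0.3744 0.1648]
(391, 152) [0.4988 0.1596]
(384, 55) [0.5062 0.2892]
(260, 55) [0.3738 0.2905]
(318, 163) [0.4355 0.1592]
(306, 213) [0.4255 0.1085]
(330, 213) [0.4454 0.1084]
(306, 232) [0.4244 0.1045]
(330, 232) [0.446  0.1043]
```

Request:
{"op": "arm_command", "data": {"delta_rot": [[0, 0, 0], [0, 0, 0], [0, 0, 0], [0, 0, 0], [0, 0, 0], [0, 0, 0], [0, 0, 0], [0, 0, 0], [0, 0, 0], [0, 0, 0], [0, 0, 0], [0, 0, 0]], "delta_pos": [[-0.001, 0, 0.02], [-0.002, 0, 0.045], [-0.003, 0, 0.07], [-0.004, 0, 0.09], [-0.005, 0, 0.107], [-0.005, 0, 0.12], [-0.005, 0, 0.127], [-0.005, 0, 0.13], [-0.005, 0, 0.13], [-0.005, 0, 0.13], [-0.005, 0, 0.13], [-0.005, 0, 0.13]], "gripper": [-1, -1, -1, -1, -1, -1, -1, -1, -1, 1, 1, 1], "grip_force": 50}}

```text
time: 2.2
position: [0.4386, 0.1408, 0.0205]
tool_rot: [0.653, 0.653, 0.271, -0.27]
ft_force: [-0.3, 2.3, -0.9]
grip_width: 0.0744
grip_force: 0.0
```

Request:
{"op": "arm_command", "data": {"delta_rot": [[0, 0, 0], [0, 0, 0], [0, 0, 0], [0, 0, 0]], "delta_pos": [[0, 0, 0], [0, 0, 0], [0, 0, 0], [0, 0, 0]], "gripper": [1, 1, 1, 1]}}

```text
time: 2.53
position: [0.4381, 0.1412, 0.0202]
tool_rot: [0.653, 0.653, 0.271, -0.27]
ft_force: [-1.1, 1.1, -0.9]
grip_width: 0.0484
grip_force: 0.0
```

Request:
{"op": "arm_command", "data": {"delta_rot": [[0, 0, 0], [0, 0, 0], [0, 0, 0], [0, 0, 0], [0, 0, 0], [0, 0, 0]], "delta_pos": [[0, 0, 0], [0, 0, 0], [0, 0, 0], [0, 0, 0], [0, 0, 0], [0, 0, 0]], "gripper": [1, 1, 1, 1, 1, 1]}}

```text
time: 3.03
position: [0.4378, 0.1415, 0.0201]
tool_rot: [0.653, 0.653, 0.27, -0.271]
ft_force: [-0.5, 1.5, -0.7]
grip_width: 0.0233
grip_force: 49.9
```

Request:
{"op": "arm_command", "data": {"delta_rot": [[0, 0, 0], [0, 0, 0], [0, 0, 0], [0, 0, 0], [0, 0, 0], [0, 0, 0], [0, 0, 0], [0, 0, 0], [0, 0, 0], [0, 0, 0]], "delta_pos": [[0.005, 0, -0.005], [0.015, 0, -0.015], [0.03, 0, -0.035], [0.045, 0, -0.06], [0.06, 0, -0.085], [0.075, 0, -0.105], [0.087, 0, -0.123], [0.094, 0, -0.134], [0.098, 0, -0.14], [0.099, 0, -0.141]], "gripper": [1, 1, 1, 1, 1, 1, 1, 1, 1, 1]}}

```text
time: 3.87
position: [0.4383, 0.1112, 0.1907]
tool_rot: [0.653, 0.654, 0.271, -0.269]
ft_force: [0.4, 1.0, -3.8]
grip_width: 0.0237
grip_force: 49.9
```

```bash
python3 - <<'E'
from h import *
o=status.get_obs(); print({k:np.round(v,3) for k,v in o.items()})
c=viewer.camera("scene"); cv2.imwrite("pics/s1.png",cv2.resize(c["pixels"][100:300,100:420],None,fx=2,fy=2))
E
```

```text
{'time': np.float64(3.867), 'q': array([-0.483,  0.511,  1.974,  0.736,  1.2  , -0.955]), 'joint_velocities': array([ 0.007,  0.005,  0.005, -0.008,  0.007,  0.018]), 'joint_torque': array([ -0.049, -34.045,  -7.081,   1.793,   2.909,   0.069]), 'position': array([0.438, 0.111, 0.191]), 'tool_rot': array([ 0.653,  0.654,  0.271, -0.269]), 'ft_force': array([ 0.352,  0.981, -3.821]), 'moment': array([-0.911, -0.022,  0.033]), 'grip_force': np.float64(49.939), 'grip_width': np.float64(0.024)}
```

View pics/s1.png

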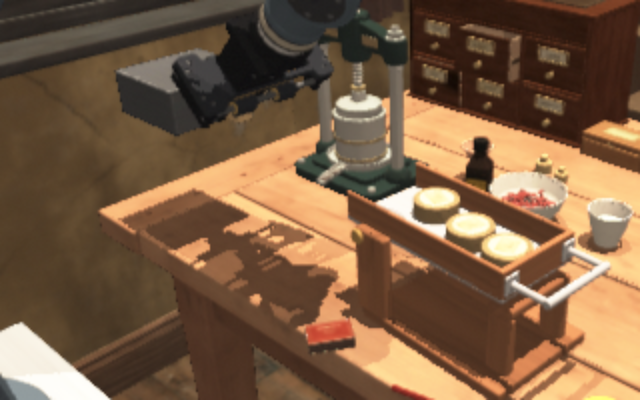

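The pan is held firmly and level at (165,88) in the crop, well above the table. Now I'll turn it 90° so the handle points up.

Request:
{"op": "arm_command", "data": {"delta_rot": [[0, -4, 0], [0, -9, 0], [0, -14, 0], [0, -19, 0], [0, -24, 0], [0, -29, 0], [0, -34, 0], [0, -39, 0], [0, -44, 0], [0, -49, 0], [0, -54, 0], [0, -59, 0]], "delta_pos": [[0, 0, 0], [0, 0, 0], [0, 0, 0], [0, 0, 0], [0, 0, 0], [0, 0, 0], [0, 0, 0], [0, 0, 0], [0, 0, 0], [0, 0, 0], [0, 0, 0], [0, 0, 0]], "gripper": [1, 1, 1, 1, 1, 1, 1, 1, 1, 1, 1, 1]}}

```text
time: 4.92
position: [0.4363, 0.112, 0.1886]
tool_rot: [0.702, 0.702, -0.089, 0.086]
ft_force: [-0.1, 1.1, -3.5]
grip_width: 0.0239
grip_force: 49.9
```

Request:
{"op": "arm_command", "data": {"delta_rot": [[0, -5, 0], [0, -10, 0], [0, -15, 0], [0, -20, 0], [0, -25, 0], [0, -29, 0], [0, -31, 0], [0, -31, 0], [0, -31, 0]], "delta_pos": [[0, 0, 0], [0, 0, 0], [0, 0, 0], [0, 0, 0], [0, 0, 0], [0, 0, 0], [0, 0, 0], [0, 0, 0], [0, 0, 0]], "gripper": [1, 1, 1, 1, 1, 1, 1, 1, 1]}}

```text
time: 5.67
position: [0.4371, 0.1118, 0.1885]
tool_rot: [0.653, 0.654, -0.272, 0.269]
ft_force: [0.3, 1.7, -2.2]
grip_width: 0.0238
grip_force: 49.9
```

```bash
python3 - <<'E'
from h import *
o=status.get_obs(); print({k:np.round(v,3) for k,v in o.items()}); print(Ro.from_quat(o["tool_rot"]).as_matrix().round(3))
a=viewer.camera("scene")["pixels"]; b=viewer.camera("side")["pixels"]; 
cv2.imwrite("pics/s2.png",np.hstack([cv2.resize(a[80:280,150:350],(400,400)),cv2.resize(b[180:380,260:460],(400,400))]))
E
```

```text
{'time': np.float64(5.667), 'q': array([ 0.438,  0.602,  1.737, -0.727,  1.293,  0.823]), 'joint_velocities': array([-0.02 , -0.031, -0.001, -0.005,  0.002,  0.001]), 'joint_torque': array([ 4.9700e-01, -4.0179e+01, -1.0440e+01, -1.9130e+00,  2.2250e+00,
       -1.2000e-02]), 'position': array([0.437, 0.112, 0.189]), 'tool_rot': array([ 0.653,  0.654, -0.272,  0.269]), 'ft_force': array([ 0.256,  1.731, -2.153]), 'moment': array([0.849, 0.016, 0.004]), 'grip_force': np.float64(49.938), 'grip_width': np.float64(0.024)}
[[-0.002  1.    -0.002]
 [ 0.707  0.    -0.707]
 [-0.707 -0.003 -0.707]]
```

View pics/s2.png

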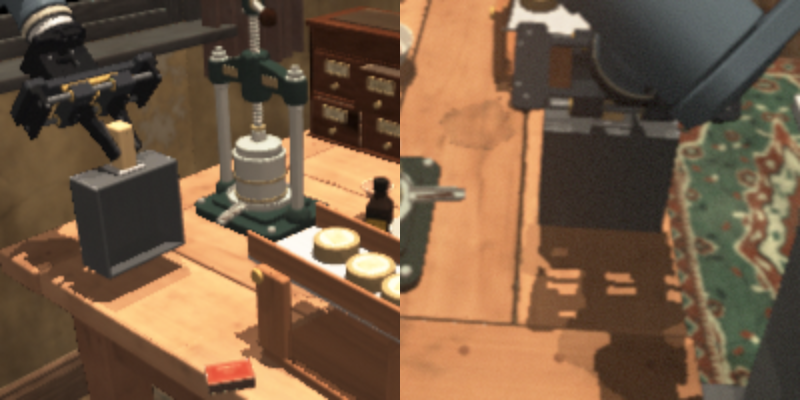

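The pan hangs upright, with its mouth toward the tray (crop (120,225)) and its handle up. I'll lower it onto its wall.

Request:
{"op": "arm_command", "data": {"delta_rot": [[0, 0, 0], [0, 0, 0], [0, 0, 0], [0, 0, 0], [0, 0, 0], [0, 0, 0], [0, 0, 0], [0, 0, 0], [0, 0, 0]], "delta_pos": [[0.005, 0, 0.005], [0.011, 0, 0.011], [0.017, 0, 0.017], [0.022, 0, 0.022], [0.0245, 0, 0.0245], [0.0255, 0, 0.0255], [0.0265, 0, 0.0265], [0.0275, 0, 0.0275], [0.0275, 0, 0.0275]], "gripper": [1, 1, 1, 1, 1, 1, 1, 1, 1]}}

```text
time: 6.52
position: [0.4379, 0.1113, 0.1528]
tool_rot: [0.653, 0.653, -0.272, 0.272]
ft_force: [-1.1, 2.3, 6.5]
grip_width: 0.024
grip_force: 50.0
```

Request:
{"op": "arm_command", "data": {"delta_rot": [[0, 0, 0], [0, 0, 0], [0, 0, 0], [0, 0, 0], [0, 0, 0], [0, 0, 0], [0, 0, 0]], "delta_pos": [[-0.001, 0, -0.001], [-0.001, 0, -0.001], [-0.001, 0, -0.001], [-0.001, 0, -0.001], [-0.001, 0, -0.001], [-0.001, 0, -0.001], [-0.001, 0, -0.001]], "gripper": [0.3, 0, -0.5, -1, -1, -1, -1]}}

```text
time: 7.1
position: [0.438, 0.1117, 0.1522]
tool_rot: [0.653, 0.653, -0.271, 0.271]
ft_force: [-0.8, 1.0, 0.1]
grip_width: 0.0624
grip_force: 0.0
```

Request:
{"op": "arm_command", "data": {"delta_rot": [[0, 0, 0], [0, 0, 0], [0, 0, 0], [0, 0, 0], [0, 0, 0], [0, 0, 0], [0, 0, 0], [0, 0, 0]], "delta_pos": [[0, 0, -0.01], [0, 0, -0.025], [0, 0, -0.045], [0, 0, -0.065], [0, 0, -0.085], [0, 0, -0.1], [0, 0, -0.11], [0, 0, -0.11]], "gripper": [-1, -1, -1, -1, -1, -1, -1, -1]}}

```text
time: 7.77
position: [0.4389, 0.1914, 0.2316]
tool_rot: [0.653, 0.654, -0.268, 0.271]
ft_force: [0.5, 0.9, -0.3]
grip_width: 0.0873
grip_force: 0.0
```

```bash
python3 - <<'E'
from h import *
c,o=wrist("w2"); print(o["position"].round(4),Ro.from_quat(o["tool_rot"]).as_matrix().round(3).tolist(),o["q"].round(2))
a=viewer.camera("scene"); np.savez("pics/s3.npz",**a); cv2.imwrite("pics/s3f.png",a["pixels"])
cv2.imwrite("pics/s3.png",np.hstack([cv2.resize(a["pixels"][100:270,150:320],(510,510)),cv2.resize(c["pixels"],(288,180))[:, :].copy() if 0 else cv2.copyMakeBorder(cv2.resize(c["pixels"],(288,180)),0,330,0,0,0)]))
E
```

```text
[0.4389 0.1914 0.2316] [[0.001, 1.0, 0.004], [0.709, 0.002, -0.705], [-0.705, 0.004, -0.709]] [ 0.56  0.59  1.58 -0.65  1.48  0.79]
```

View pics/s3.png

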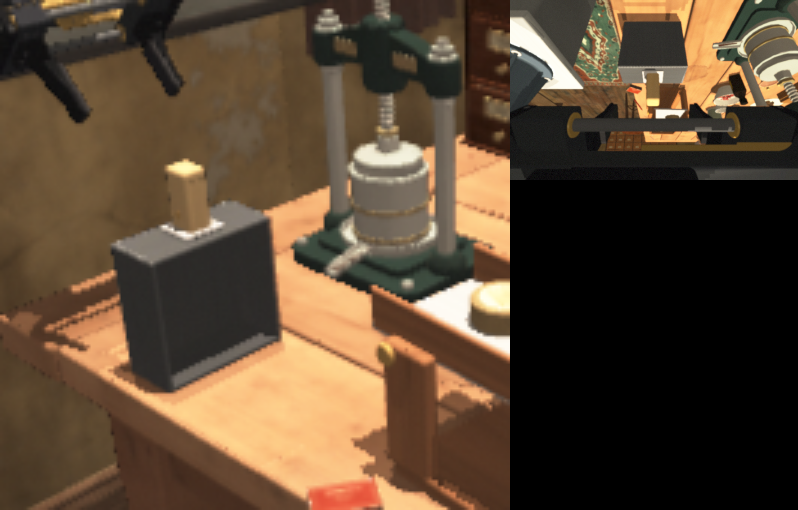

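The pan stands steadily on its wall with its handle up (crop (187,200)), and the fingers are clear. I'll check the standing position by number while the tool goes over to the other side.

Request:
{"op": "arm_command", "data": {"delta_rot": [[0, 3, 0], [0, 8, 0], [0, 13, 0], [0, 18, 0], [0, 23, 0], [0, 28, 0], [0, 33, 0], [0, 38, 0], [0, 43, 0], [0, 45, 0]], "delta_pos": [[-0.01, 0, 0], [-0.02, 0, 0.001], [-0.03, 0, 0.003], [-0.04, 0, 0.005], [-0.05, 0, 0.008], [-0.06, 0, 0.011], [-0.07, 0, 0.014], [-0.077, 0, 0.016], [-0.081, 0, 0.0175], [-0.081, 0, 0.0175]], "gripper": [-1, -1, -1, -1, -1, -1, -1, -1, -1, -1]}}

```text
time: 8.7
position: [0.4375, 0.1175, 0.275]
tool_rot: [0.709, 0.706, 0.001, -0.001]
ft_force: [0.1, 1.9, -0.3]
grip_width: 0.0869
grip_force: 0.0
```

Request:
{"op": "arm_command", "data": {"delta_rot": [[0, 4, 0], [0, 10, 0], [0, 16, 0], [0, 22, 0], [0, 28, 0], [0, 34, 0], [0, 40, 0], [0, 46, 0], [0, 52, 0], [0, 58, 0], [0, 63, 0], [0, 65, 0]], "delta_pos": [[-0.01, 0, 0], [-0.025, 0, 0], [-0.04, 0, 0], [-0.055, 0, 0], [-0.07, 0, 0.005], [-0.085, 0, 0.012], [-0.09, 0, 0.025], [-0.09, 0, 0.04], [-0.09, 0, 0.055], [-0.09, 0, 0.066], [-0.09, 0, 0.072], [-0.09, 0, 0.074]], "gripper": [-1, -1, -1, -1, -1, -1, -1, -1, -1, -1, -1, -1]}}

```text
time: 9.7
position: [0.4373, 0.0287, 0.1986]
tool_rot: [0.597, 0.593, 0.381, -0.383]
ft_force: [-0.0, 2.9, -0.6]
grip_width: 0.0873
grip_force: 0.0
```

```bash
python3 - <<'E'
from h import *
S=dict(np.load("pics/s3.npz"))
for q in [(188.3,181.7),(201.7,188.3),(240,170.7)]: print("pan top",onz(S,*q,.13).round(3))
c,o=wrist("w3"); print(o["position"].round(4),Ro.from_quat(o["tool_rot"]).as_matrix().round(3).tolist(),o["q"].round(2))
for p in [(.426,.1065,.19),(.45,.1065,.19),(.426,.1065,.13),(.45,.1065,.13)]: print("pred",proj(c,p))
hsv=cv2.cvtColor(c["pixels"],cv2.COLOR_BGR2HSV)
m=cv2.inRange(hsv,(15,70,60),(32,255,255)); m[260:]=0
n,l,st,ce=cv2.connectedComponentsWithStats(m)
for i in range(1,n):
    if st[i,4]>150: print(st[i],ce[i].round())
E
```

```text
pan top [0.37  0.138 0.13 ]
pan top [0.37 0.08 0.13]
pan top [0.503 0.092 0.13 ]
[0.4373 0.0287 0.1986] [[0.006, 1.0, 0.001], [0.417, -0.003, 0.909], [0.909, -0.005, -0.417]] [-0.74  0.71  1.88  0.74  1.53 -1.17]
pred [303. 176.]
pred [335. 175.]
pred [306. 231.]
pred [333. 231.]
[    0     0   584   260 88320] [277. 137.]
[320  26 102   4 254] [373.  28.]
[462  26 107   3 245] [518.  27.]
[200  28  75   3 159] [236.  29.]
[591  68  38  33 702] [610.  84.]
[ 521  102  119  148 5555] [593. 167.]
[163 245  39  15 314] [182. 254.]
[132 249  27  11 220] [145. 255.]
[478 248  29  12 244] [492. 255.]
```

```bash
python3 - <<'E'
from h import *
c=dict(np.load("pics/w3.npz")); a=c["pixels"]
for r in (165,175,185,200,215,228): print(r,[tuple(int(v) for v in a[r,x]) for x in range(292,350,4)])
print([tuple(int(v) for v in a[y,319]) for y in range(140,250,5)])
print([tuple(int(v) for v in a[240,x]) for x in range(220,420,8)])
E
```

```text
165 [(49, 80, 104), (43, 75, 99), (39, 71, 95), (77, 139, 183), (178, 254, 255), (196, 255, 255), (199, 255, 255), (199, 255, 255), (192, 255, 255), (191, 255, 255), (161, 249, 255), (51, 89, 115), (50, 88, 115), (52, 89, 115), (48, 83, 111)]
175 [(49, 82, 108), (44, 81, 107), (43, 78, 104), (100, 171, 223), (173, 252, 255), (177, 253, 255), (174, 253, 255), (178, 254, 255), (186, 254, 255), (188, 254, 255), (167, 251, 255), (52, 87, 114), (50, 86, 113), (48, 82, 108), (48, 81, 105)]
185 [(130, 223, 255), (131, 223, 255), (132, 224, 255), (98, 170, 238), (77, 130, 166), (76, 126, 162), (76, 129, 163), (74, 124, 161), (78, 130, 166), (86, 141, 183), (87, 146, 189), (132, 223, 255), (135, 227, 255), (135, 226, 255), (135, 228, 255)]
200 [(138, 170, 206), (140, 170, 204), (137, 163, 196), (123, 154, 185), (79, 135, 176), (80, 140, 181), (82, 140, 183), (81, 139, 182), (85, 142, 187), (86, 143, 187), (86, 142, 184), (146, 172, 197), (148, 173, 198), (144, 168, 195), (142, 168, 194)]
215 [(134, 150, 159), (141, 159, 169), (247, 253, 255), (99, 113, 124), (79, 130, 170), (81, 137, 179), (8
[... 472 characters left out ...]
5, 255, 255), (198, 255, 255), (200, 255, 255), (177, 253, 255), (98, 166, 216), (72, 124, 161), (82, 140, 183), (81, 141, 183), (83, 140, 181), (84, 140, 182), (84, 138, 180), (83, 140, 180), (81, 139, 178), (82, 137, 178), (240, 251, 254), (115, 128, 137), (135, 151, 159), (99, 110, 116)]
[(26, 25, 25), (38, 39, 43), (27, 29, 30), (82, 96, 107), (135, 154, 161), (135, 151, 161), (137, 152, 161), (138, 153, 162), (139, 155, 161), (137, 152, 161), (135, 151, 161), (133, 151, 159), (136, 154, 162), (136, 152, 161), (137, 154, 163), (135, 153, 161), (136, 153, 159), (138, 155, 164), (138, 157, 166), (139, 156, 166), (141, 156, 166), (144, 159, 168), (122, 201, 253), (41, 48, 51), (66, 73, 80)]
```

Request:
{"op": "arm_command", "data": {"delta_rot": [[0, 0, 0], [0, 0, 0], [0, 0, 0], [0, 0, 0], [0, 0, 0], [0, 0, 0], [0, 0, 0], [0, 0, 0], [0, 0, 0], [0, 0, 0], [0, 0, 0], [0, 0, 0]], "delta_pos": [[0, 0, 0.015], [0.001, 0, 0.035], [0.002, 0, 0.055], [0.003, 0, 0.075], [0.004, 0, 0.092], [0.004, 0, 0.105], [0.004, 0, 0.112], [0.004, 0, 0.116], [0.004, 0, 0.116], [0.004, 0, 0.116], [0.004, 0, 0.116], [0.004, 0, 0.116]], "gripper": [-1, -1, -1, -1, 0, 0, 0, 0.2, 0.3, 1, 1, 1]}}

```text
time: 10.75
position: [0.4385, 0.1359, 0.1557]
tool_rot: [0.597, 0.596, 0.38, -0.379]
ft_force: [-0.3, 1.3, 0.3]
grip_width: 0.0417
grip_force: 0.0
```

Request:
{"op": "arm_command", "data": {"delta_rot": [[0, 0, 0], [0, 0, 0], [0, 0, 0], [0, 0, 0], [0, 0, 0], [0, 0, 0]], "delta_pos": [[0, 0, 0], [0, 0, 0], [0, 0, 0], [0, 0, 0], [0, 0, 0], [0, 0, 0]], "gripper": [1, 1, 1, 1, 1, 1]}}

```text
time: 11.25
position: [0.438, 0.1366, 0.1556]
tool_rot: [0.596, 0.596, 0.38, -0.38]
ft_force: [0.9, -0.1, 0.5]
grip_width: 0.0236
grip_force: 50.0
```

Request:
{"op": "arm_command", "data": {"delta_rot": [[0, 0, 0], [0, 0, 0], [0, 0, 0], [0, 0, 0], [0, 0, 0], [0, 0, 0]], "delta_pos": [[0.005, 0, -0.001], [0.018, 0, -0.005], [0.034, 0, -0.009], [0.048, 0, -0.013], [0.057, 0, -0.0155], [0.059, 0, -0.016]], "gripper": [1, 1, 1, 1, 1, 1]}}

```text
time: 11.75
position: [0.4379, 0.1474, 0.2168]
tool_rot: [0.596, 0.597, 0.38, -0.379]
ft_force: [0.0, 1.1, -2.3]
grip_width: 0.0236
grip_force: 50.0
```

Request:
{"op": "arm_command", "data": {"delta_rot": [[0, -4, 0], [0, -9, 0], [0, -14, 0], [0, -19, 0], [0, -24, 0], [0, -29, 0], [0, -34, 0], [0, -39, 0], [0, -44, 0], [0, -49, 0], [0, -54, 0], [0, -59, 0]], "delta_pos": [[0, 0, 0], [0, 0, 0], [0, 0, 0], [0, 0, 0], [0, 0, 0], [0, 0, 0], [0, 0, 0], [0, 0, 0], [0, 0, 0], [0, 0, 0], [0, 0, 0], [0, 0, 0]], "gripper": [1, 1, 1, 1, 1, 1, 1, 1, 1, 1, 1, 1]}}

```text
time: 12.75
position: [0.4368, 0.1472, 0.2156]
tool_rot: [0.706, 0.706, 0.035, -0.036]
ft_force: [-0.5, 1.9, -3.3]
grip_width: 0.0234
grip_force: 50.0
```

Request:
{"op": "arm_command", "data": {"delta_rot": [[0, -5, 0], [0, -10, 0], [0, -15, 0], [0, -20, 0], [0, -25, 0], [0, -29, 0], [0, -31, 0], [0, -31, 0], [0, -31, 0]], "delta_pos": [[0, 0, 0], [0, 0, 0], [0, 0, 0], [0, 0, 0], [0, 0, 0], [0, 0, 0], [0, 0, 0], [0, 0, 0], [0, 0, 0]], "gripper": [1, 1, 1, 1, 1, 1, 1, 1, 1]}}

```text
time: 13.5
position: [0.4369, 0.1476, 0.2147]
tool_rot: [0.69, 0.691, -0.154, 0.152]
ft_force: [-0.7, 2.0, -3.3]
grip_width: 0.0236
grip_force: 50.0
```

```bash
python3 - <<'E'
from h import *
o=status.get_obs(); print({k:np.round(v,3) for k,v in o.items() if k in("time","q","position","moment","ft_force")}); print(Ro.from_quat(o["tool_rot"]).as_matrix().round(3))
S=viewer.camera("scene");np.savez("pics/s4.npz",**S); D=viewer.camera("side");np.savez("pics/d4.npz",**D); wrist("w4")
E
```

```text
{'time': np.float64(13.5), 'q': array([ 0.347,  0.435,  1.739, -0.445,  1.167,  0.564]), 'position': array([0.437, 0.148, 0.215]), 'ft_force': array([-0.744,  1.953, -3.314]), 'moment': array([ 0.728, -0.045, -0.052])}
[[-0.002  1.    -0.003]
 [ 0.907  0.001 -0.422]
 [-0.422 -0.003 -0.907]]
```

Request:
{"op": "arm_command", "data": {"delta_rot": [[0.2, 0, 0.4], [0.4, 0, 0.9], [0.7, 0, 1.5], [1.0, 0, 2.1], [1.2, 0, 2.7], [1.5, 0, 3.2], [1.7, 0, 3.7], [1.9, 0, 4.1], [2.0, 0, 4.35], [2.0, 0, 4.35], [2.0, 0, 4.35], [2.0, 0, 4.35]], "delta_pos": [[0.001, 0.001, 0.007], [0.005, 0.003, 0.023], [0.01, 0.005, 0.042], [0.016, 0.007, 0.063], [0.022, 0.009, 0.084], [0.028, 0.011, 0.105], [0.033, 0.013, 0.125], [0.038, 0.015, 0.143], [0.042, 0.017, 0.157], [0.044, 0.018, 0.165], [0.0445, 0.018, 0.169], [0.0445, 0.018, 0.169]], "gripper": [1, 1, 1, 1, 1, 1, 1, 1, 1, 1, 1, 1]}}

```text
time: 14.65
position: [0.4558, 0.1153, 0.0433]
tool_rot: [0.719, 0.661, -0.16, 0.146]
ft_force: [-0.4, 0.8, -3.1]
grip_width: 0.0236
grip_force: 50.0
```

```bash
python3 - <<'E'
from h import *
o=status.get_obs(); R=Ro.from_quat(o["tool_rot"]).as_matrix(); g=o["position"]-.019*R[:,2]
print(o["position"].round(4),R.round(3),"grasp",g.round(4),o["ft_force"].round(1))
dirn=np.array([.084,.9965,0]);ex=np.array([.9965,-.084,0])
t=np.array([.511,.058,.05]); print("to B tool",(R.T@(t-g)).round(4))
D=viewer.camera("side"); np.savez("pics/d5.npz",**D)
# predicted pan corners (mouth rim) in side view
C=g-.0986*dirn
for n,z in(("top",.03),("bot",-.03)):
  for s in((-1,-1),(1,-1),(-1,1),(1,1)): print(n,s,proj(D,C+.065*s[0]*ex+.065*s[1]*dirn+np.array([0,0,z])))
S=viewer.camera("scene"); np.savez("pics/s5.npz",**S); print("scene rim",[proj(S,C+.065*a*ex+.065*b*dirn+np.array([0,0,.03])) for a,b in((-1,-1),(1,-1),(-1,1),(1,1))],[proj(S,C+.065*a*ex+.065*b*dirn+np.array([0,0,-.03])) for a,b in((-1,-1),(1,-1),(-1,1))])
cv2.imwrite("pics/s5.png",np.hstack([cv2.resize(S["pixels"][130:280,150:350],(800,600),interpolation=2)]))
E
```

```text
[0.4558 0.1153 0.0433] [[ 0.076  0.996 -0.036]
 [ 0.903 -0.085 -0.421]
 [-0.423 -0.001 -0.906]] grasp [0.4565 0.1233 0.0606] [-0.4  0.8 -3.1]
to B tool [-0.0504  0.0599  0.0351]
top (-1, -1) [383. 222.]
top (1, -1) [329. 216.]
top (-1, 1) [384. 258.]
top (1, 1) [323. 251.]
bot (-1, -1) [380. 241.]
bot (1, -1) [328. 236.]
bot (-1, 1) [380. 278.]
bot (1, 1) [322. 271.]
scene rim [array([235., 216.]), array([277., 198.]), array([206., 198.]), array([247., 183.])] [array([237., 237.]), array([278., 218.]), array([209., 218.])]
```

View pics/s5.png

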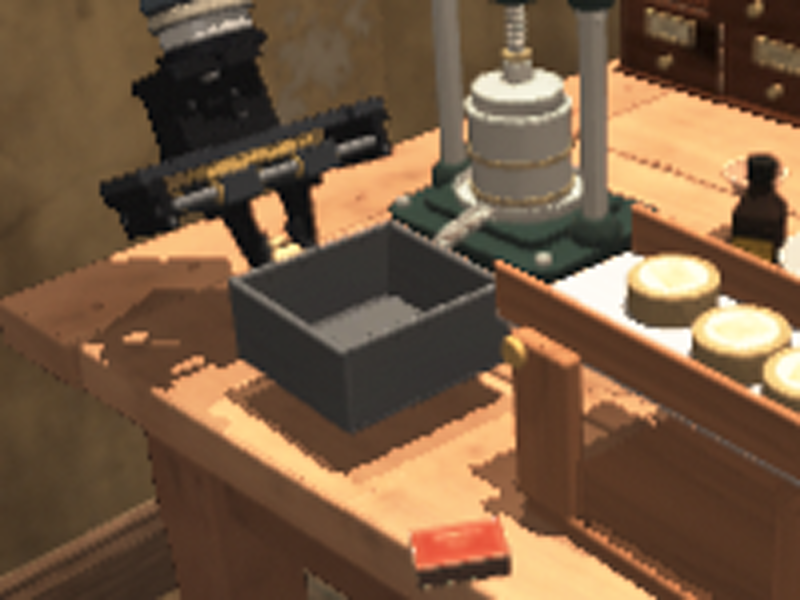

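The pan is right way up and level, with its rim corners at (237,217), (208,201) and (247,186) matching the prediction within 3 px. I'll slide it in low under the lip.

Request:
{"op": "arm_command", "data": {"delta_rot": [[0, 0, 0], [0, 0, 0], [0, 0, 0], [0, 0, 0], [0, 0, 0], [0, 0, 0], [0, 0, 0], [0, 0, 0], [0, 0, 0], [0, 0, 0]], "delta_pos": [[-0.003, 0.004, 0.002], [-0.009, 0.011, 0.006], [-0.017, 0.02, 0.012], [-0.025, 0.03, 0.018], [-0.033, 0.039, 0.023], [-0.04, 0.048, 0.028], [-0.046, 0.055, 0.032], [-0.05, 0.059, 0.035], [-0.05, 0.06, 0.035], [-0.05, 0.06, 0.035]], "gripper": [1, 1, 1, 1, 1, 1, 1, 1, 1, 1]}}

```text
time: 15.58
position: [0.5108, 0.0507, 0.0331]
tool_rot: [0.719, 0.66, -0.159, 0.146]
ft_force: [-0.3, 2.2, -3.4]
grip_width: 0.0232
grip_force: 50.0
```

```bash
cat > st.py <<'E'
from h import *
o=status.get_obs(); R=Ro.from_quat(o["tool_rot"]).as_matrix(); g=o["position"]-.019*R[:,2]
print("t",round(o["time"],2),"tcp",o["position"].round(4),"grasp",g.round(4),"F",o["ft_force"].round(1),"M",o["moment"].round(2),"q",o["q"].round(2)); print(R.round(3).tolist())
E
python3 st.py; python3 - <<'E'
from h import *
o=status.get_obs(); R=Ro.from_quat(o["tool_rot"]).as_matrix(); g=o["position"]-.019*R[:,2]
S=viewer.camera("scene"); cv2.imwrite("pics/s6.png",S["pixels"]);np.savez("pics/s6.npz",**S)
# tray hinge points: near-side front post of base & knob predicted
for h in(-.138,-.143,-.148):
  dirn=np.array([.084,.9965,0]);ex=np.array([.9965,-.084,0]);H=np.array([.4945,h,0])
  print(h,"near base front bottom corner",proj(S,H-.075*ex+.008*dirn),"top",proj(S,H-.075*ex+.008*dirn+[0,0,.12]),"bar ends",proj(S,H-.05*ex-.247*dirn+[0,0,.128]),proj(S,H+.05*ex-.247*dirn+[0,0,.128]))
E
```

```text
t 15.58 tcp [0.5108 0.0507 0.0331] grasp [0.5114 0.0587 0.0503] F [-0.3  2.2 -3.4] M [ 0.75 -0.04 -0.01] q [ 0.13  0.77  1.76 -0.61  0.81  0.68]
[[0.077, 0.996, -0.036], [0.903, -0.085, -0.421], [-0.422, 0.0, -0.906]]
-0.138 near base front bottom corner [276. 254.] top [274. 211.] bar ends [369. 250.] [400. 230.]
-0.143 near base front bottom corner [277. 255.] top [275. 212.] bar ends [371. 251.] [402. 231.]
-0.148 near base front bottom corner [279. 256.] top [277. 212.] bar ends [373. 252.] [404. 232.]
```

Request:
{"op": "arm_command", "data": {"delta_rot": [[0, 0, 0], [0, 0, 0], [0, 0, 0], [0, 0, 0], [0, 0, 0], [0, 0, 0], [0, 0, 0], [0, 0, 0], [0, 0, 0]], "delta_pos": [[0.003, 0, 0.005], [0.005, 0, 0.011], [0.002, 0, 0.0125], [-0.002, 0, 0.0145], [-0.006, 0, 0.0165], [-0.01, 0, 0.018], [-0.014, 0, 0.02], [-0.0165, 0, 0.021], [-0.0165, 0, 0.021]], "gripper": [1, 1, 1, 1, 1, 1, 1, 1, 1]}}

```text
time: 16.38
position: [0.5086, 0.0266, 0.0214]
tool_rot: [0.719, 0.66, -0.159, 0.147]
ft_force: [-0.9, 1.8, -3.3]
grip_width: 0.0236
grip_force: 50.0
```

Request:
{"op": "arm_command", "data": {"delta_rot": [[0, 0, 0], [0, 0, 0], [0, 0, 0], [0, 0, 0]], "delta_pos": [[-0.0018, 0, 0.0008], [-0.0036, 0, 0.0017], [-0.0045, 0, 0.0021], [-0.0045, 0, 0.0021]], "gripper": [1, 1, 1, 1]}}

```text
time: 16.72
position: [0.5083, 0.0223, 0.0213]
tool_rot: [0.719, 0.661, -0.159, 0.147]
ft_force: [0.0, 2.6, -2.1]
grip_width: 0.0237
grip_force: 50.0
```

Request:
{"op": "arm_command", "data": {"delta_rot": [[0, 0, 0], [0, 0, 0], [0, 0, 0]], "delta_pos": [[-0.0018, 0, 0.0008], [-0.0027, 0, 0.0013], [-0.0027, 0, 0.0013]], "gripper": [1, 1, 1]}}

```text
time: 16.97
position: [0.508, 0.0193, 0.0212]
tool_rot: [0.719, 0.661, -0.159, 0.147]
ft_force: [-0.2, 1.3, -2.8]
grip_width: 0.0238
grip_force: 50.0
```

Request:
{"op": "arm_command", "data": {"delta_rot": [[0, 0, 0], [0, 0, 0], [0, 0, 0]], "delta_pos": [[-0.0018, 0, 0.0008], [-0.0027, 0, 0.0013], [-0.0027, 0, 0.0013]], "gripper": [1, 1, 1]}}

```text
time: 17.22
position: [0.5083, 0.0176, 0.0209]
tool_rot: [0.719, 0.661, -0.158, 0.146]
ft_force: [0.4, 6.8, -2.8]
grip_width: 0.0236
grip_force: 50.0
```

Request:
{"op": "arm_command", "data": {"delta_rot": [[0, 0, 0], [0, 0, 0], [0, 0, 0], [0, 0, 0], [0, 0, 0], [0, 0, 0]], "delta_pos": [[0.0018, 0, -0.0008], [0.0036, 0, -0.0017], [0.0045, 0, 0.0002], [0.0053, 0, 0.0019], [0.0057, 0, 0.0028], [0.0057, 0, 0.0028]], "gripper": [1, 1, 1, 1, 1, 1]}}

```text
time: 17.72
position: [0.508, 0.0202, 0.0159]
tool_rot: [0.719, 0.661, -0.159, 0.146]
ft_force: [0.7, 1.4, -3.2]
grip_width: 0.0234
grip_force: 50.0
```

Request:
{"op": "arm_command", "data": {"delta_rot": [[0, 0, 0], [0, 0, 0], [0, 0, 0]], "delta_pos": [[0.0006, 0, 0.0014], [0.001, 0, 0.0022], [0.001, 0, 0.0022]], "gripper": [1, 1, 1]}}

```text
time: 17.97
position: [0.5082, 0.0202, 0.0151]
tool_rot: [0.718, 0.661, -0.16, 0.147]
ft_force: [-1.4, 4.2, 6.5]
grip_width: 0.0235
grip_force: 50.0
```

Request:
{"op": "arm_command", "data": {"delta_rot": [[0, 0, 0], [0, 0, 0], [0, 0, 0]], "delta_pos": [[0.0006, 0, 0.0014], [0.001, 0, 0.0022], [0.001, 0, 0.0022]], "gripper": [1, 1, 1]}}

```text
time: 18.22
position: [0.5082, 0.0204, 0.0147]
tool_rot: [0.718, 0.661, -0.16, 0.148]
ft_force: [-3.9, 8.4, 19.4]
grip_width: 0.0238
grip_force: 50.0
```

Request:
{"op": "arm_command", "data": {"delta_rot": [[0, 0, 0], [0, 0, 0], [0, 0, 0], [0, 0, 0], [0, 0, 0], [0, 0, 0], [0, 0, 0], [0, 0, 0], [0, 0, 0]], "delta_pos": [[-0.0012, 0, -0.0025], [-0.0012, 0, -0.0025], [-0.0012, 0, -0.0025], [-0.0012, 0, -0.0025], [-0.0012, 0, -0.0025], [-0.0012, 0, -0.0025], [-0.0012, 0, -0.0025], [-0.0012, 0, -0.0025], [-0.0012, 0, -0.0025]], "gripper": [1, 1, 0.3, 0, -0.3, -0.5, -0.5, -0.5, -0.5]}}

```text
time: 18.97
position: [0.5081, 0.0202, 0.014]
tool_rot: [0.719, 0.661, -0.159, 0.147]
ft_force: [0.3, 1.9, -0.0]
grip_width: 0.061
grip_force: 0.0
```

Request:
{"op": "arm_command", "data": {"delta_rot": [[0, 0, 0], [0, 0, 0], [0, 0, 0], [0, 0, 0], [0, 5, 0], [0, 11, 0], [0, 17, 0], [0, 22, 0], [0, 25, 0], [0, 25, 0]], "delta_pos": [[0, 0, -0.01], [0, 0, -0.03], [0, 0, -0.06], [0, 0, -0.09], [0, 0, -0.12], [0, 0, -0.15], [0, 0, -0.18], [0, 0, -0.2], [0, 0, -0.21], [0, 0, -0.21]], "gripper": [-0.5, -0.5, -0.5, -0.5, -0.5, -0.5, -0.5, -0.5, -0.5, -0.5]}}

```text
time: 19.8
position: [0.5171, 0.1082, 0.2081]
tool_rot: [0.737, 0.676, 0.003, 0.002]
ft_force: [0.7, 2.1, -0.4]
grip_width: 0.0652
grip_force: 0.0
```

```bash
python3 st.py; python3 - <<'E'
from h import *
S=viewer.camera("scene"); D=viewer.camera("side"); cv2.imwrite("pics/s7.png",S["pixels"]);np.savez("pics/s7.npz",**S);np.savez("pics/d7.npz",**D);cv2.imwrite("pics/d7.png",D["pixels"])
d=np.array([.084,.9965,0]);ex=np.array([.9965,-.084,0]);C=np.array([.5089,.0282,.03])-.0986*d; print(C)
# rim corners visible: find dark-pan corners via mask of dark grey
for n,c in(("scene",S),("side",D)):
    print(n,[proj(c,C+.065*a*ex+.065*b*d+[0,0,z]) for z in(.03,-.03) for a,b in((-1,-1),(-1,1),(1,1),(1,-1))])
    im=c["pixels"].astype(int); hsv=cv2.cvtColor(c["pixels"],cv2.COLOR_BGR2HSV)
    m=((hsv[...,1]<70)&(hsv[...,2]<130)).astype(np.uint8); m=cv2.morphologyEx(m,cv2.MORPH_OPEN,np.ones((3,3)))
    n_,l,st,ce=cv2.connectedComponentsWithStats(m); p=proj(c,C+[0,0,0]-.0*d).astype(int)
    k=l[p[1],p[0]] or np.bincount(l[p[1]-8:p[1]+8,p[0]-8:p[0]+8].ravel())[1:].argmax()+1
    cn=cv2.findContours((l==k).astype(np.uint8),0,1)[0][0]; print(st[k],cv2.approxPolyDP(cn,4,True)[:,0].tolist())
E
```

```text
t 19.8 tcp [0.5171 0.1082 0.2081] grasp [0.517  0.1081 0.2271] F [ 0.7  2.1 -0.4] M [ 0.08  0.03 -0.  ] q [-0.01  0.41  1.7   0.    1.02  0.08]
[[0.085, 0.996, 0.007], [0.996, -0.085, 0.001], [0.002, 0.007, -1.0]]
[ 0.5006176 -0.0700549  0.03     ]
scene [array([279., 232.]), array([247., 212.]), array([285., 196.]), array([319., 213.]), array([280., 253.]), array([249., 232.]), array([286., 215.]), array([318., 233.])]
[248 205  31  45 920] [[249, 213], [250, 232], [278, 249], [277, 229], [271, 225], [277, 212], [273, 205]]
side [array([359., 209.]), array([356., 239.]), array([302., 234.]), array([310., 204.]), array([357., 227.]), array([354., 258.]), array([302., 253.]), array([310., 222.])]
[308 223  49  18 362] [[356, 223], [352, 235], [316, 231], [314, 225], [308, 235], [354, 240]]
```

The pan outline matches its predicted place within 2 px, with about 3 mm to the base. Next I'll travel over the tray to its handle, turning the fingers by 90°.

Request:
{"op": "arm_command", "data": {"delta_rot": [[0, 0, 3], [0, 0, 8], [0, 0, 13], [0, 0, 18], [0, 0, 23], [0, 0, 28], [0, 0, 33], [0, 0, 38], [0, 0, 43], [0, 0, 48], [0, 0, 53], [0, 0, 58]], "delta_pos": [[-0.01, 0, -0.012], [-0.03, 0, -0.03], [-0.06, 0, -0.042], [-0.09, 0, -0.042], [-0.12, 0, -0.042], [-0.15, 0, -0.042], [-0.18, 0, -0.042], [-0.21, 0, -0.042], [-0.24, 0, -0.042], [-0.27, 0, -0.042], [-0.3, 0, -0.042], [-0.33, 0, -0.042]], "gripper": [-0.5, -0.5, -0.5, -0.5, -0.5, -0.5, -0.5, -0.5, -0.5, -0.5, -0.5, -0.5]}}

```text
time: 20.9
position: [0.487, -0.2203, 0.2447]
tool_rot: [0.972, 0.234, -0.002, -0.001]
ft_force: [-1.2, 1.7, -0.8]
grip_width: 0.0653
grip_force: 0.0
```

```bash
python3 - <<'E'
from h import *
o=status.get_obs(); R=Ro.from_quat(o["tool_rot"]).as_matrix(); print(o["position"].round(3),o["q"].round(2))
t=np.array([.4738,-.392,.215]); print("dpos",(R.T@(t-o["position"])).round(4))
d=np.array([.084,.9965,0]);ex=np.array([.9965,-.084,0]); d/=np.linalg.norm(d); ex/=np.linalg.norm(ex)
Rt=np.c_[ex,-d,[0,0,-1]]; print(np.linalg.det(Rt),"drot deg",np.degrees(Ro.from_matrix(R.T@Rt).as_rotvec()).round(2))
E
```

```text
[ 0.487 -0.22   0.245] [-0.63  0.38  1.63 -0.    1.13  0.47]
dpos [-0.0897  0.147   0.0295]
0.9999999999999999 drot deg [-0.13  0.19 31.85]
```

Request:
{"op": "arm_command", "data": {"delta_rot": [[0, 0, 5], [0, 0, 10], [0, 0, 15], [0, 0, 20], [0, 0, 25], [0, 0, 29], [0, 0, 32], [0, 0, 32], [0, 0, 32]], "delta_pos": [[-0.016, 0.026, 0.004], [-0.032, 0.052, 0.008], [-0.048, 0.078, 0.013], [-0.064, 0.104, 0.018], [-0.077, 0.126, 0.023], [-0.086, 0.14, 0.027], [-0.09, 0.147, 0.0295], [-0.09, 0.147, 0.0295], [-0.09, 0.147, 0.0295]], "gripper": [-0.5, -0.5, -0.5, -0.5, -0.5, -0.5, -0.4, -0.3, -0.3]}}

```text
time: 21.65
position: [0.4747, -0.3908, 0.215]
tool_rot: [0.999, -0.041, -0.001, -0.001]
ft_force: [0.3, 1.4, -0.2]
grip_width: 0.0581
grip_force: 0.0
```

```bash
python3 st.py; python3 - <<'E'
from h import *
c,o=wrist("w5")
d=np.array([.084,.9965,0]);ex=np.array([.9965,-.084,0]);B=np.array([.4738,-.392,.128])
print("pred bar",[proj(c,B+s*ex) for s in(-.05,0,.05)], "wall", [proj(c,B+.047*d+s*ex+[0,0,.018]) for s in(-.05,0,.05)])
S=viewer.camera("scene"); D=viewer.camera("side"); np.savez("pics/s8.npz",**S); np.savez("pics/d8.npz",**D)
print("scene pred",[proj(S,B+s*ex) for s in(-.05,0,.05)],"side",[proj(D,B+s*ex) for s in(-.05,0,.05)])
g=cv2.cvtColor(c["pixels"],cv2.COLOR_BGR2HSV)
m=((g[...,1]<60)&(g[...,2]>110)).astype(np.uint8)
n,l,st,ce=cv2.connectedComponentsWithStats(m)
for i in range(1,n):
    if st[i,4]>80: print(st[i],ce[i].round(),cv2.minAreaRect(np.argwhere(l==i)[:,::-1].astype(np.float32)))
E
```

```text
t 21.65 tcp [ 0.4747 -0.3908  0.215 ] grasp [ 0.4748 -0.3909  0.234 ] F [ 0.3  1.4 -0.2] M [0.16 0.15 0.04] q [-0.87  0.52  1.46 -0.    1.16  0.78]
[[0.997, -0.082, -0.003], [-0.082, -0.997, 0.003], [-0.003, -0.003, -1.0]]
pred bar [array([320., 259.]), array([320., 203.]), array([320., 141.])] wall [array([261., 269.]), array([258., 210.]), array([255., 144.])]
scene pred [array([372., 252.]), array([388., 241.]), array([403., 232.])] side [array([359., 145.]), array([343., 143.]), array([327., 142.])]
[ 257  132   70   54 1084] [299. 153.] ((290.9444580078125, 158.93739318847656), (73.88288879394531, 45.39735412597656), 7.236921787261963)
[    0   138   246   115 11384] [111. 185.] ((122.5, 195.0), (114.0, 245.0), 90.0)
[ 27 156  26  10 109] [ 40. 160.] ((39.69999694824219, 159.39999389648438), (24.981992721557617, 7.273237705230713), 18.434947967529297)
[111 178  50  37 507] [134. 194.] ((135.5, 196.0), (36.0, 49.0), 90.0)
[ 28 192  28  12 114] [ 42. 198.] ((40.959861755371094, 197.98541259765625), (28.45010757446289, 6.322246551513672), 19.98310661315918)
[315 205  11  43 234] [322. 220.] ((320.0, 226.0), (42.0, 10.0), 90.0)
[207 227  37  26 474] [226. 243.] ((226.66580200195312, 242.74789428710938), (18.579011917114258, 40.81245422363281), 67.01127624511719)
[311 277 133  11 717] [381. 282.] ((377.0, 282.0), (10.0, 132.0), 90.0)
```

The bar sits at column 320 in the wrist view, as predicted. I'll descend and grip it.

Request:
{"op": "arm_command", "data": {"delta_rot": [[0, 0, 0], [0, 0, 0], [0, 0, 0], [0, 0, 0], [0, 0, 0], [0, 0, 0], [0, 0, 0], [0, 0, 0], [0, 0, 0], [0, 0, 0]], "delta_pos": [[0, 0.001, 0.01], [0, 0.001, 0.028], [0, 0.001, 0.048], [0, 0.001, 0.068], [0, 0.001, 0.085], [0, 0.001, 0.097], [0, 0.001, 0.103], [0, 0.001, 0.106], [0, 0.001, 0.106], [0, 0.001, 0.106]], "gripper": [-0.15, -0.15, -0.15, -0.15, -0.15, -0.15, -0.15, -0.15, -0.15, -0.15]}}

```text
time: 22.63
position: [0.4756, -0.3933, 0.1117]
tool_rot: [0.999, -0.042, 0.001, 0.001]
ft_force: [0.4, 1.7, -0.2]
grip_width: 0.05
grip_force: 0.0
```

Request:
{"op": "arm_command", "data": {"delta_rot": [[0, 0, 0], [0, 0, 0], [0, 0, 0], [0, 0, 0], [0, 0, 0], [0, 0, 0], [0, 0, 0], [0, 0, 0], [0, 0, 0]], "delta_pos": [[0, 0, 0], [0, 0, 0], [0, 0, 0], [0, 0, 0], [0, 0, 0], [0, 0, 0], [0, 0, 0], [0, 0, 0], [0, 0, 0]], "gripper": [1, 1, 1, 1, 1, 1, 1, 1, 1], "grip_force": 25}}

```text
time: 23.38
position: [0.4752, -0.3916, 0.111]
tool_rot: [0.999, -0.042, 0.0, -0.001]
ft_force: [0.5, 4.7, 3.2]
grip_width: 0.0094
grip_force: 25.0
```

```bash
python3 st.py; python3 - <<'E'
from h import *
o=status.get_obs(); R=Ro.from_quat(o["tool_rot"]).as_matrix()
for t in range(0,60,4):
    a=np.radians(t); y=-.247*np.cos(a)+.018*np.sin(a)+.247; z=.247*np.sin(a)+.018*np.cos(a)-.018
    d=np.array([.084,.9965,0]); print(t,(R.T@(y*d+[0,0,z])).round(4))
E
```

```text
t 23.38 tcp [ 0.4752 -0.3916  0.111 ] grasp [ 0.4752 -0.3916  0.13  ] F [0.5 4.7 3.2] M [ 0.85 -0.01 -0.08] q [-0.87  0.66  1.55  0.    0.94  0.78]
[[0.996, -0.084, 0.0], [-0.084, -0.996, 0.003], [0.0, -0.003, -1.0]]
0 [0. 0. 0.]
4 [ 0.     -0.0019 -0.0172]
8 [ 0.     -0.005  -0.0342]
12 [ 0.     -0.0093 -0.0509]
16 [ 0.     -0.0147 -0.0673]
20 [ 0.     -0.0213 -0.0833]
24 [ 0.     -0.0289 -0.0988]
28 [ 0.     -0.0376 -0.1138]
32 [ 0.     -0.0474 -0.128 ]
36 [ 0.     -0.0581 -0.1416]
40 [ 0.     -0.0697 -0.1544]
44 [ 0.     -0.0822 -0.1663]
48 [ 0.     -0.0956 -0.1774]
52 [ 0.     -0.1096 -0.1874]
56 [ 0.     -0.1243 -0.1965]
```

Request:
{"op": "arm_command", "data": {"delta_rot": [[0, 0, 0], [0, 0, 0], [0, 0, 0], [0, 0, 0], [0, 0, 0], [0, 0, 0], [0, 0, 0], [0, 0, 0], [0, 0, 0], [0, 0, 0], [0, 0, 0], [0, 0, 0]], "delta_pos": [[0, -0.0004, -0.0043], [0, -0.0011, -0.0108], [0, -0.0019, -0.0172], [0, -0.0034, -0.0257], [0, -0.005, -0.0342], [0, -0.0071, -0.0426], [0, -0.0093, -0.0509], [0, -0.0119, -0.0591], [0, -0.0147, -0.0673], [0, -0.0179, -0.0754], [0, -0.0213, -0.0833], [0, -0.0213, -0.0833]], "gripper": [1, 1, 1, 1, 1, 1, 1, 1, 1, 1, 1, 1]}}

```text
time: 24.38
position: [0.4769, -0.3706, 0.1958]
tool_rot: [0.999, -0.041, 0.0, -0.0]
ft_force: [1.8, 4.7, -6.7]
grip_width: 0.009
grip_force: 25.0
```

```bash
python3 st.py; python3 - <<'E'
from h import *
S=viewer.camera("scene"); cv2.imwrite("pics/s9.png",S["pixels"])
H=np.array([.4945,-.146,.11]);d=np.array([.084,.9965,0]);a=np.radians(20)
B=H+(-.247*np.cos(a)+.018*np.sin(a))*d+np.array([0,0,.247*np.sin(a)+.018*np.cos(a)]);print("bar pred",B.round(4))
hsv=cv2.cvtColor(S["pixels"],cv2.COLOR_BGR2HSV)
m=((hsv[...,0]>18)&(hsv[...,0]<32)&(hsv[...,1]>25)&(hsv[...,1]<150)&(hsv[...,2]>190)).astype(np.uint8); m[:,:230]=0;m[:,420:]=0;m[:130]=0
n,l,st,ce=cv2.connectedComponentsWithStats(m)
print([(st[i].tolist(),ce[i].round().tolist()) for i in range(1,n) if st[i,4]>60])
E
```

```text
t 24.38 tcp [ 0.4769 -0.3706  0.1958] grasp [ 0.4769 -0.3707  0.2148] F [ 1.8  4.7 -6.7] M [ 0.5  -0.23  0.04] q [-0.85  0.53  1.51  0.    1.1   0.81]
[[0.997, -0.083, 0.001], [-0.083, -0.997, 0.0], [0.001, -0.0, -1.0]]
bar pred [ 0.4755 -0.3712  0.2114]
[([302, 168, 22, 12, 90], [310.0, 174.0]), ([304, 191, 22, 6, 76], [314.0, 194.0]), ([394, 190, 26, 20, 183], [406.0, 200.0]), ([320, 193, 23, 7, 100], [331.0, 196.0]), ([230, 204, 18, 16, 113], [237.0, 211.0]), ([371, 212, 49, 28, 404], [396.0, 227.0]), ([230, 215, 9, 14, 63], [233.0, 221.0]), ([230, 238, 16, 14, 80], [235.0, 246.0]), ([388, 270, 32, 21, 255], [410.0, 280.0]), ([286, 274, 31, 23, 509], [301.0, 284.0]), ([409, 292, 11, 11, 61], [414.0, 297.0]), ([389, 298, 28, 20, 420], [403.0, 308.0]), ([350, 304, 27, 22, 355], [361.0, 316.0]), ([371, 336, 44, 26, 238], [391.0, 344.0])]
```

Request:
{"op": "arm_command", "data": {"delta_rot": [[0, 0, 0], [0, 0, 0], [0, 0, 0], [0, 0, 0], [0, 0, 0], [0, 0, 0], [0, 0, 0], [0, 0, 0], [0, 0, 0], [0, 0, 0], [0, 0, 0], [0, 0, 0]], "delta_pos": [[0, -0.0018, -0.0039], [0, -0.0037, -0.0078], [0, -0.0056, -0.0117], [0, -0.0076, -0.0155], [0, -0.0097, -0.0193], [0, -0.0119, -0.0231], [0, -0.0141, -0.0268], [0, -0.0163, -0.0305], [0, -0.0187, -0.0341], [0, -0.0211, -0.0377], [0, -0.0236, -0.0412], [0, -0.0261, -0.0447]], "gripper": [1, 1, 1, 1, 1, 1, 1, 1, 1, 1, 1, 1]}}

```text
time: 25.43
position: [0.479, -0.3461, 0.2396]
tool_rot: [0.999, -0.042, 0.0, 0.001]
ft_force: [2.5, 1.4, -4.8]
grip_width: 0.009
grip_force: 25.0
```

```bash
python3 st.py; cat > tins.py <<'E'
from h import *
D=viewer.camera("side"); S=viewer.camera("scene"); np.savez("pics/dl.npz",**D); np.savez("pics/sl.npz",**S)
for n,c,x0,x1,y0,y1 in(("side",D,295,375,110,262),("scene",S,240,420,140,260)):
    h=cv2.cvtColor(c["pixels"],cv2.COLOR_BGR2HSV)
    m=((h[...,0]>18)&(h[...,0]<32)&(h[...,1]>60)&(h[...,1]<150)&(h[...,2]>130)).astype(np.uint8)
    k=np.zeros_like(m);k[y0:y1,x0:x1]=m[y0:y1,x0:x1]
    N,l,st,ce=cv2.connectedComponentsWithStats(k); print(n,[(st[i].tolist(),ce[i].round().tolist()) for i in range(1,N) if st[i,4]>25])
E
python3 tins.py
```

```text
t 25.43 tcp [ 0.479  -0.3461  0.2396] grasp [ 0.479  -0.3461  0.2586] F [ 2.5  1.4 -4.8] M [ 0.08 -0.16  0.  ] q [-0.81  0.46  1.5  -0.    1.18  0.84]
[[0.997, -0.083, 0.001], [-0.083, -0.997, -0.001], [0.001, 0.001, -1.0]]
side [([330, 147, 17, 11, 155], [338.0, 152.0]), ([321, 166, 17, 15, 191], [329.0, 173.0]), ([322, 243, 10, 16, 125], [327.0, 251.0])]
scene [([407, 165, 13, 5, 41], [413.0, 167.0]), ([306, 171, 16, 6, 40], [312.0, 174.0]), ([384, 189, 36, 17, 127], [403.0, 196.0]), ([252, 201, 13, 8, 53], [258.0, 205.0]), ([381, 203, 13, 8, 27], [388.0, 207.0]), ([383, 211, 11, 7, 43], [387.0, 214.0]), ([371, 218, 49, 22, 304], [395.0, 228.0])]
```

Request:
{"op": "arm_command", "data": {"delta_rot": [[0, 0, 0], [0, 0, 0], [0, 0, 0], [0, 0, 0], [0, 0, 0], [0, 0, 0], [0, 0, 0], [0, 0, 0], [0, 0, 0], [0, 0, 0], [0, 0, 0], [0, 0, 0]], "delta_pos": [[0, -0.0026, -0.0035], [0, -0.0053, -0.0069], [0, -0.008, -0.0103], [0, -0.0107, -0.0136], [0, -0.0135, -0.0169], [0, -0.0164, -0.0201], [0, -0.0193, -0.0233], [0, -0.0223, -0.0264], [0, -0.0253, -0.0295], [0, -0.0284, -0.0325], [0, -0.0316, -0.0354], [0, -0.0348, -0.0383]], "gripper": [1, 1, 1, 1, 1, 1, 1, 1, 1, 1, 1, 1]}}

```text
time: 26.53
position: [0.482, -0.3123, 0.2786]
tool_rot: [0.999, -0.042, 0.001, 0.002]
ft_force: [-2.5, -5.5, 3.1]
grip_width: 0.0093
grip_force: 25.0
```

```bash
python3 st.py; python3 tins.py
```

```text
t 26.53 tcp [ 0.482  -0.3123  0.2786] grasp [ 0.482  -0.3123  0.2976] F [-2.5 -5.5  3.1] M [-1.07  0.51 -0.03] q [-0.77  0.4   1.5  -0.    1.24  0.89]
[[0.997, -0.083, 0.001], [-0.083, -0.997, -0.004], [0.001, 0.004, -1.0]]
side [([322, 243, 10, 16, 128], [327.0, 251.0])]
scene [([402, 164, 18, 6, 60], [411.0, 167.0]), ([390, 191, 22, 10, 65], [400.0, 195.0]), ([251, 201, 14, 8, 56], [257.0, 204.0]), ([384, 211, 9, 7, 38], [387.0, 215.0]), ([372, 218, 48, 22, 279], [395.0, 228.0])]
```

```bash
cat > asc.py <<'E'
from h import *
import sys
n,x0,x1,y0,y1,s=sys.argv[1],*map(int,sys.argv[2:7])
c=dict(np.load(f"pics/{n}.npz")); h=cv2.cvtColor(c["pixels"],cv2.COLOR_BGR2HSV)
def ch(p):
    H,S,V=map(int,p)
    if S<50: return '#' if V<70 else ('+' if V<150 else 'W')
    if H<14: return 'r' if V<120 else 'R'
    if H<19: return 'o' if V<120 else 'O'
    return 'y' if V<120 else 'Y'
for y in range(y0,y1,s): print(y,''.join(ch(h[y,x]) for x in range(x0,x1,s)))
E
python3 asc.py dl 296 366 168 264 2; echo; python3 asc.py sl 240 330 160 255 2
```

```text
168 RRRRRRRRRRroWWWWWWWWWWWWWW+W++RRRRR
170 RRRRRRRRORr+WWWWWWWWWWWWWWWWW+RRRRO
172 RRRORORRORrWWWWWWWWWWWWWWWWWWWRRRRR
174 RRRRROOORRrWWWWWWWWWWWWWWWWWWWRRRRR
176 RRORRRORRRoWWWWWWWWWWWWWWWWWWWRRRRR
178 RRRRRRRRRRrWWWWWWWWWWWWWWWWWWWRRRRR
180 RRRRRRRRRRrWWWWWWWWWWWWWWWWWWWRRRRR
182 RRRRRORRRRoWWWWWWWWWWWWWWWWWWWRRrRR
184 RRRROYRRRroWWWWWWWWWWWWWWWWWWWRrRrR
186 RRROOORRRrOWWWWWWWWWWWWWWWWWWWRrRRR
188 RRRRRorrRrWWWWWWWWWWWWWWWWWWWORRRRO
190 RRRRRRrrRrWWWWWWWWWWWWWWWWWWWORRRRO
192 RRRRRRrrRrWWWWWWWWWWWWWWWWWWWRRrrrO
194 RRRRRRrRRrWWWWWWWWWWWWWWWWWWWRRrroR
196 RRRRRRrRRrWWWWWWWWWWWWWWWWWWWRRrrrR
198 RRRRRRrrroWWWWWWWWWWWWWWWWWWWRrrrrr
200 RRRRRRrrr+WWWWWWWWWWWWWWWWWWWRrrrrr
202 RRRRRRrrrRRRRR+WWWWWWWWWWWWWWRrrrrR
204 RRRRRRrrrRRRRRrrrrrrrR++WWWWWrrrrrR
206 RRRRRRrorrRRRrrrrrrrrrrrrroorrrrrrO
208 RRRRRRrooorrrroororrorrrrrrrrrrrrRR
210 RRRRRRrorrrrrrororrrrrrrrorrooorrrR
212 RRRRRRoorrorroorrrrrrorrrrrrroorroR
214 RRRRRR+orrroorrrrrroorrrrrrrororrrR
216 RRRRRRrrrroroorororrrororrrororrrRR
218 RRRRRRorrrrroorrorrooooororooo+rrRR
220 ORRRRRoorrrrorrrroOOOOOOOorrrr+rrRR
222 RRRRROrrrrrorrrr
[... 2520 characters left out ...]

228 OOOOR###########+Ooorrrrrrrr###########Rrrrrr
230 OOOOO#############+rrrrrrrrr###########Rrrrrr
232 OOORR##############rrrrrrrrr###########RRrrrr
234 OOOORrr############rrrrrrrrr##########rRRrrrr
236 OOOOOORr###########rrrrrrrrr########rrrrRRRrr
238 OOYOOOORrr#########rrrrrrrrr######rrrrrrrrRRR
240 OOOOOOOOORr########rrrrrrrrr####rrrrrrrrrrrRR
242 OOOOOOOOOORro######rrrrrrrrr##rrrrrrrrrrrrrrr
244 OOOOOOOOOOORRr#####rrrrrrrrrorrrrrrrrrrrrrrrr
246 OOOOOOOOOOOOORrr###orrrrrrrrrrrrrrrrrrrrrrrrr
248 OOOOOYOOOOOOOORRr###rrrrrrrrrrrrrrrrrrrrrrrrr
250 OOOOOOOOOOOOOOOORrr#rrrrrrrrrrrrrrrrrrrrrrrrr
252 OOOOOOOOOOOOOOOOORRrrrrrrrrrrrrrrrrrrrrrrrrrr
254 OOOOOOOOOOOOOOOORRRRrrrrrrrrrrrrrrrrrrrrrrrrr
```

```bash
python3 asc.py dl 296 376 110 170 2; python3 - <<'E'
import numpy as np,cv2
c=np.load("pics/dl.npz")["pixels"]
for y in range(212,242,3): print(y,[int(c[y,x].max()) for x in range(302,360,2)])
E
```

```text
110 RRRRRRRROORRRRRWRROORRROOOOOOOORrRROoorr
112 RRRRRRRROORRRRRRRRRRORRRRRROORORoRROooor
114 ORRRRRRRRRRRRRRRRRRrRRRRRRRRRRRRrRRRooor
116 ORRRRRRRRRRRRRrrrrrrrrrrrrrrrrrrrrROoorr
118 RRRRRRRRRRRRRRrrrrrrorrrrrrrrrrrrrRRoorr
120 RRRRRRRRRRRRRRrrrrrrrrrrrrrorrrrrrRRoooo
122 RRRRRRRRRRRRRrooo+rroooororrrroorrRRorro
124 RRRRRRRRRRRRRrorro+ooo+oo+r+++r+orRRorrr
126 RRRRRRRRRRRRRrorooroorrooo+oo+o+rrRRRooo
128 RRRRRRRRRRRRRr+R++roorrrr+r++oo+oRRROoro
130 RRRRRRRRRRRRRr++++oooorr+ooor+r+rRRRRroo
132 ORORRRRRRRRRRrW++WOooorrrooroooorRRRRrrr
134 RRORRRRRRRRRRrWWWWWororo+++o++o+rRRROoor
136 RROORRRRRRRRroWWWW+ooorrroor+++oRRRROror
138 RRRORRRRRRRRrOWWWWo+oooroo+o++r+RRRRROor
140 RRRRRRRRRRRRrWWWWW+r++ro+++oor++RRRRROoo
142 RRRRRRRRRRRRrWWWWWW+++O+++++++++RRRRROor
144 RRRRRRORRRRRrWWWWWW++++++++O++++rRRRRRoo
146 RRRRRRRRRRRRoWWWWWWW++++++O++++ORRRRRRoo
148 RRRRRRRRRRRRrWWWWWWWO+++O++++++RRRRRROOo
150 ORRRRRRRRRRRrWWWWWW+++++++++O++ORRRRRRRr
152 RRRRRRRRRRRr+WWWWWWW+++++++++++RRRRRRROo
154 RRRRRRRRRRRrWWWWWWWW+++++++++++rRRRRRRRo
156 RRRRRRRRRRRrWWWWWW+++++++R++O++rRRRRRRRo
158 RRRRRRRRRRRrWWWW
[... 885 characters left out ...]
5, 107, 82]
227 [220, 168, 91, 65, 65, 84, 75, 76, 74, 74, 123, 224, 249, 231, 198, 207, 215, 218, 219, 220, 210, 212, 214, 208, 113, 61, 83, 105, 114]
230 [192, 121, 68, 65, 71, 94, 74, 95, 120, 121, 121, 199, 233, 167, 161, 215, 220, 220, 221, 212, 207, 209, 208, 185, 84, 66, 84, 101, 130]
233 [164, 108, 81, 78, 148, 183, 185, 183, 181, 176, 169, 154, 170, 152, 112, 112, 178, 214, 217, 208, 199, 191, 135, 96, 111, 112, 92, 115, 173]
236 [135, 67, 71, 70, 77, 82, 88, 96, 100, 107, 113, 122, 123, 118, 98, 92, 101, 89, 89, 89, 84, 86, 83, 99, 124, 109, 95, 111, 217]
239 [129, 66, 70, 67, 68, 70, 68, 66, 61, 91, 102, 72, 69, 66, 67, 67, 67, 76, 74, 83, 88, 92, 98, 100, 107, 112, 116, 112, 225]
```

The side-view pixel map shows the tray floor white with no tins on it, and three tin tops inside the pan at about (315,233), (325,226) and (340,226). I'll lower the tray gently along its arc.

Request:
{"op": "arm_command", "data": {"delta_rot": [[0, 0, 0], [0, 0, 0], [0, 0, 0], [0, 0, 0], [0, 0, 0], [0, 0, 0], [0, 0, 0], [0, 0, 0], [0, 0, 0], [0, 0, 0], [0, 0, 0], [0, 0, 0]], "delta_pos": [[0, 0.0032, 0.0029], [0, 0.0064, 0.0058], [0, 0.0125, 0.0119], [0, 0.0184, 0.0182], [0, 0.0241, 0.0247], [0, 0.0295, 0.0314], [0, 0.0348, 0.0383], [0, 0.0398, 0.0453], [0, 0.0446, 0.0525], [0, 0.049, 0.0599], [0, 0.0533, 0.0675], [0, 0.0572, 0.0752]], "gripper": [1, 1, 1, 1, 1, 1, 1, 1, 1, 1, 1, 1]}}

```text
time: 27.63
position: [0.4771, -0.3683, 0.2011]
tool_rot: [0.999, -0.042, 0.0, -0.0]
ft_force: [-2.8, -3.4, 1.5]
grip_width: 0.0086
grip_force: 25.0
```

Request:
{"op": "arm_command", "data": {"delta_rot": [[0, 0, 0], [0, 0, 0], [0, 0, 0], [0, 0, 0], [0, 0, 0], [0, 0, 0], [0, 0, 0], [0, 0, 0], [0, 0, 0], [0, 0, 0], [0, 0, 0], [0, 0, 0]], "delta_pos": [[0, 0.0037, 0.0078], [0, 0.0071, 0.0157], [0, 0.0103, 0.0238], [0, 0.0131, 0.032], [0, 0.0157, 0.0402], [0, 0.0179, 0.0485], [0, 0.02, 0.0569], [0, 0.0208, 0.0611], [0, 0.0216, 0.0654], [0, 0.0224, 0.0696], [0, 0.0231, 0.0739], [0, 0.0235, 0.0773]], "gripper": [1, 1, 1, 1, 1, 1, 1, 1, 1, 1, 1, 1]}}

```text
time: 28.63
position: [0.4751, -0.3904, 0.1241]
tool_rot: [0.999, -0.042, -0.0, -0.001]
ft_force: [1.1, 1.5, -0.6]
grip_width: 0.0092
grip_force: 25.0
```

Request:
{"op": "arm_command", "data": {"delta_rot": [[0, 0, 0], [0, 0, 0], [0, 0, 0], [0, 0, 0], [0, 0, 0], [0, 0, 0], [0, 0, 0], [0, 0, 0], [0, 0, 0]], "delta_pos": [[0, 0.0003, 0.0022], [0, 0.0006, 0.0043], [0, 0.0009, 0.0065], [0, 0.0011, 0.0086], [0, 0.0013, 0.0103], [0, 0.0014, 0.0121], [0, 0.0015, 0.0138], [0, 0.0015, 0.0145], [0, 0.0015, 0.0145]], "gripper": [1, 1, 1, 1, 1, 1, 1, 1, 1]}}

```text
time: 29.38
position: [0.475, -0.3916, 0.112]
tool_rot: [0.999, -0.042, -0.0, -0.001]
ft_force: [-0.1, 7.5, 8.3]
grip_width: 0.0091
grip_force: 25.0
```

```bash
python3 st.py
```

```text
t 29.38 tcp [ 0.475  -0.3916  0.112 ] grasp [ 0.475  -0.3916  0.131 ] F [-0.1  7.5  8.3] M [ 1.35  0.15 -0.07] q [-0.87  0.65  1.55  0.    0.94  0.78]
[[0.997, -0.083, 0.0], [-0.083, -0.997, 0.002], [-0.0, -0.002, -1.0]]
```

Request:
{"op": "arm_command", "data": {"delta_rot": [[0, 0, 0], [0, 0, 0], [0, 0, 0], [0, 0, 0], [0, 0, 0], [0, 0, 0], [0, 0, 0], [0, 0, 0]], "delta_pos": [[0, 0, 0], [0, 0, 0], [0, 0, 0], [0, 0, 0], [0, 0, 0], [0, 0, 0], [0, 0, 0], [0, 0, 0]], "gripper": [0.7, 0.5, 0.3, 0.1, -0.1, -0.15, -0.15, -0.15]}}

```text
time: 30.05
position: [0.4751, -0.3931, 0.1101]
tool_rot: [0.999, -0.042, 0.0, 0.0]
ft_force: [-0.5, 1.7, -0.9]
grip_width: 0.0475
grip_force: 0.0
```

Request:
{"op": "arm_command", "data": {"delta_rot": [[0, 0, 0], [0, 0, 0], [0, 0, 0], [0, 0, 0], [0, 0, 0], [0, 0, 0], [0, 0, 0], [0, 0, 0], [0, 0, 0], [0, 0, 0]], "delta_pos": [[0, 0, -0.01], [0, 0, -0.03], [0, 0, -0.055], [0, 0, -0.08], [0, 0, -0.105], [0, 0, -0.13], [0, 0, -0.15], [0, 0, -0.17], [0, 0, -0.18], [0, 0, -0.18]], "gripper": [-0.15, -0.15, -0.15, -0.15, -0.15, -0.15, -0.15, -0.15, -0.15, -0.15]}}

```text
time: 30.88
position: [0.4761, -0.3941, 0.2938]
tool_rot: [0.999, -0.042, 0.002, 0.002]
ft_force: [-1.2, 1.4, 0.1]
grip_width: 0.0501
grip_force: 0.0
```

```bash
python3 st.py; python3 tins.py >/dev/null; python3 asc.py dl 296 366 190 262 2; echo; python3 asc.py sl 240 420 176 262 2; python3 - <<'E'
from h import *
D=dict(np.load("pics/dl.npz"));d=np.array([.084,.9965,0]);ex=np.array([.9965,-.084,0]);H=np.array([.4945,-.146,.11])
print("bar pred side",[proj(D,H-.247*d+s*ex+[0,0,.018]) for s in(-.05,.05)])
m=D["pixels"]; h=cv2.cvtColor(m,cv2.COLOR_BGR2HSV)
for y in range(132,156,2): print(y,h[y,343].tolist(),h[y,335].tolist())
E
```

```text
t 30.88 tcp [ 0.4761 -0.3941  0.2938] grasp [ 0.476  -0.394   0.3128] F [-1.2  1.4  0.1] M [0.19 0.17 0.05] q [-0.87  0.45  1.37  0.    1.32  0.78]
[[0.997, -0.083, 0.005], [-0.083, -0.997, -0.005], [0.005, 0.005, -1.0]]
190 RRRRRRrrrRWWWWWWWWWWWWWWWWWWWWrRRRO
192 RRRRRRrrrWWWWWWWWWWWWWWWWWWWWWrrrrO
194 RRRRRRrrrRWWWWWWWWWWWWWWWWWWWOrrrro
196 RRRRRRrrrRRRRroroo+WWWWWWWWWWOrrorr
198 RRRRRRrrrRRRRrrrrrrrrrrrroor+rrrrrR
200 RRRRRRrrrRRRrrrrrrrrrrrrrrrrrrrorRR
202 RRRRRRrrrRRRrrrrrrrrrrrorrrrrrrrrRO
204 RRRRRRrrrRRRrrrrororrrrrorrrrrrrrRO
206 RRRRRRrrrrRrorrorrrrrorrrrrrrrrrrRO
208 RRRRRRrroroorrrrrrroorrrrrrrorrrrrR
210 RRRRRRororrrrrrrrorrrrrorrroorrrrRR
212 RRRRRRrrororrrrrrrrrrrrroorrrorrrRR
214 RRRRRROrrorrrrrrooroorrrororororRRR
216 RRRRRRorrrrrrrrorroorooororrrrrrRRR
218 RRRRRRorrrrrrrrrrrrrrrrororrro+rRRR
220 RRRRRRorrrrrrororoorrorrorrrroorrrR
222 RRRRRRroorrrrorrooroooooororrr+rorR
224 RRRRRorrrororrooOOOOOOOOOOoror+rrrR
226 RRRRRorrrrorooOYYYOOOOOOOOOoroorrRR
228 RRRRRorrooorrOOYYYOOOOOOOOOOorrRRRR
230 RRRROrrr+rooroOYYYOOOOOOOOOOoooRRRR
232 RRRRorroOOOOOoOOOYOOOOOOOOOOOrrRRRR
[... 4393 characters left out ...]
rrrrrrrrrrrrrrrrrrrrrrrrrrrrrrrrrrROORrrrrrrrOOOOOOOOOOOOOOOOOO
258 OOOOOOOOOOOOOOOOORRRRrrrrrrrrrrrrrrrrrrrrrrrrrrrrrrrrrrrrrrrrRRROrrrrrrROOOOOOOOOOOOOOOOOO
260 RROOOOOOOOOOORRRRROOrrrrrrRRrrrrrrrrrrrrrrrrrrrrrrrrrrrrrrrrrrrRRrrrrrrROOOOOOOOOOOOOOOOOO
bar pred side [array([359., 145.]), array([327., 142.])]
132 [14, 133, 235] [15, 132, 241]
134 [14, 134, 238] [15, 131, 241]
136 [14, 135, 238] [14, 129, 241]
138 [13, 100, 146] [14, 133, 239]
140 [15, 63, 97] [14, 122, 238]
142 [14, 66, 97] [14, 55, 204]
144 [14, 64, 96] [11, 95, 137]
146 [10, 132, 89] [10, 153, 118]
148 [10, 133, 88] [12, 125, 92]
150 [11, 136, 88] [11, 135, 87]
152 [11, 141, 85] [10, 129, 91]
154 [12, 132, 89] [9, 93, 101]
```

Request:
{"op": "arm_command", "data": {"delta_rot": [[0, 0, 0], [0, 0, 0], [0, 0, 0], [0, 0, 0], [0, 0, 0], [0, 0, 0], [0, 0, 0], [0, 0, 0], [0, 0, 0], [0, 0, 0], [0, 0, 0], [0, 0, 0]], "delta_pos": [[0.002, -0.015, 0], [0.005, -0.045, 0], [0.01, -0.08, 0], [0.014, -0.115, 0], [0.019, -0.15, 0], [0.023, -0.185, 0], [0.027, -0.22, 0], [0.031, -0.25, 0], [0.035, -0.28, 0], [0.038, -0.3, 0], [0.038, -0.308, 0], [0.038, -0.308, 0]], "gripper": [-0.15, -0.15, -0.15, -0.15, -0.15, -0.15, -0.15, -0.15, -0.15, -0.15, -0.15, -0.15]}}

```text
time: 31.98
position: [0.5375, -0.0862, 0.2889]
tool_rot: [0.999, -0.04, -0.001, -0.001]
ft_force: [-0.4, 1.6, -0.2]
grip_width: 0.0498
grip_force: 0.0
```

```bash
python3 st.py; python3 - <<'E'
from h import *
c,o=wrist("w6"); d=np.array([.084,.9965,0]);ex=np.array([.9965,-.084,0]);C=np.array([.5006,-.0701,.06])
print([proj(c,C+.065*a*ex+.065*b*d) for a,b in((-1,-1),(-1,1),(1,1),(1,-1))],"lip",proj(c,[.498,-.106,.115]))
E
python3 asc.py w6 250 400 40 260 3
```

```text
t 31.98 tcp [ 0.5375 -0.0862  0.2889] grasp [ 0.5375 -0.0862  0.3079] F [-0.4  1.6 -0.2] M [0.12 0.17 0.01] q [-0.36  0.35  1.55  0.    1.25  1.29]
[[0.997, -0.08, -0.003], [-0.08, -0.997, 0.002], [-0.003, -0.002, -1.0]]
[array([357., 246.]), array([260., 246.]), array([255., 148.]), array([361., 148.])] lip [339. 213.]
40 OOOOOOOOOOOOOOOOOOOOOOOOOORRororrrroorororrrrrORRR
43 OOOOOOOOOOORROOORRRRRRRrrooororrrrrrorororrrRROOOO
46 OORORORRRRRrorrorororROROORRRRRORROrorrrrrRROOOOOO
49 RoorooorrOORRRRRROOOOOOOOOOOOOOROORORRRRROOOOOOOOO
52 RRRRRRROOOOOOOOOOOOOOOOOOOOOOOOOOOOOOOOOOOOOOOOOOO
55 OOOOOOOOOOOOOOOOOOOOOOOOOOOOOOOOOOOOOOOOOOOOOOOOOO
58 OOOOOOOOOROOOOOOOOOOOOOOOOOOOOOOOOOOOOOOOOOOOOOOOO
61 OOOOOOOOOOOOOOOOOOOOOOOOOOOOOOOOOOOOOOOOOOOOOOOOOO
64 OOOOOOOOOOOOOOOOOOOOOOOOOOOOOOOOOOOOOOOOOOOOOOOOOO
67 OOOOOOOOOOOOOOOOOOOOOOOOOOOOOOOOOOOOOOOOOOOOOOOOOO
70 OOOOOOOOOOOOOOOOOOROOOOOOOOOOOOOOOOOOOOOOOOOOOOOOO
73 OOOOOOOOOOOOOOOOOROOOOOROOOOOOOOOOOOOOOOOOOOOOOOOO
76 OOOOOOOOOOOOOOOOOOOOOOOOOOOOOOOOOOOOOOOOOOOOOOOOOO
79 OOOOOOOOOOOOOOOOOOOOOROROOOOOOOOOOOOOOOOOOOOOOOOOO
82 OOOOOOOOOOOOOOOOOOO
[... 2571 characters left out ...]
####ooooooOOOO+#####++++++++++WWWWWWWWWW
226 OORro##########ooooOOOO++#####++++++++++WWWWWWWWWW
229 OORry#########y##ooOOOy#######++++++++++OW++WWWWWW
232 OOryy##y###########yoo########WW+++++++#o###oWWWWW
235 OR#y##########################WWW++++++#y##o#WWWWW
238 Ory###yy########y###########r+WWWWWWWWW#yyyyy+WWWW
241 R#yy#r############++++++#####+WWWWWWWWW#o#yyy#WWWW
244 ryyy##yrRRororrRRRROROROROrrroWWWWWWWWOo###yyy+WWW
247 yyy##yyoORRRORROOOOOOORRRRRRRRWWWWWWWWWry###o#y+WW
250 #y#r###rORRRRROOOOOOOORRRRRORRWWWWWWWWOyyyyyyy#y+W
253 ##y####yRRRRRROOOOOOOOOOOOOORRWWWWWWWWO######yy##o
256 y######yRRRRROOOOOOOOOROOORRRRrrrrrrrror#######yyy
259 ####yyy#rRORROOOOOOOORRRRRRRRRrrrrrrrrr#o###or#yyy
```

The overhead wrist map shows three separate tins inside the pan, at about (285,170), (325,195) and (303,215). The pan rim sits where predicted, with the tray lip (column 340) over its inside. The tray is down and empty.

```bash
python3 -c "
from rig import robot
print(robot.hand_in())"
```

```text
the job is handed in; nothing more can be done
None
```

The job is handed in at about 32 s: the pan is right way up under the tray's lip with all three salve tins in it, the tray is lowered and released, and I moved nothing else on the table.

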